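# Dock the column rack

### The arm

A 6-joint arm with a two-finger parallel gripper is mounted at the origin on the work surface. World frame = base frame: x ahead of the robot, y to its left, z up, the work surface at z = 0. Lengths are in m, angles in rad, forces in N, time in s.
With the tool pointing down it reaches from about 0.375 to 0.9 m from the base axis. Payload 3.1 kg.
Tool frame: the origin (TCP) lies at the very end of the fingers, on their centre line; the grasp point (between the pads) lies 19 mm behind it (manip.grasp_offset is the distance from the TCP to the grasp point, in m); y points along the fingers, z is the direction in which the jaws open and shut, and the axes are right-handed (so a half turn about y gives the same grasp; the last joint's range is limited). The gripper opens to 85 mm and grips with 20 to 120 N. Pads are 22 mm wide; open, the fingers measure 114 mm over their backs; the gripper's body (76 mm by 85 mm) begins 54 mm behind the grasp point. The pads swing forward as they close: fully open they stand 13 mm farther back than shut.
Start: joints at [1.123, 0.527, 1.433, -0, 1.181, -0.178], TCP at [0.167, 0.602, 0.231] pointing down, gripper open.
Joint ranges: [-3.08, 3.08], [-0.75, 2.2], [0.22, 2.44], [-1.43, 4.57], [0, 2.65], [-2.85, 2.85]. Speed limits (rad/s): [2.79, 2.79, 3.14, 3.14, 3.14, 3.14].

### API

Orientations are given as a unit quaternion [x, y, z, w].
In Python, from station import manip gives the robot as it stands.
- The arm moves only by the tool apply_moves, never from a script. Its argument "motion" is a list of rows, each a list of 5 numbers: the finger opening in mm, from 0 to 85.4, then the shift along the tool's x, y, z in units of 30 mm (1.0 is 30 mm), then the turn about the tool's y in units of 10 degrees (1.0 is 10 degrees). In form: [[fingers, x, y, z, twist], ...]. A call has 1 to 12 rows; each row is the pose to reach, as a shift and turn from the pose commanded when the call began, along the tool's axes at that moment; what a row does not reach only later rows make up. A row lasts 1/8 s, in which the tool goes at most 62.5 mm and 10.7 degrees, less where a joint would pass 70% of its speed; a pose out of reach is approached as far as the arm can. A call with a gripper value outside its range is refused whole. The fingers move at their own pace and stop on an object; "squeeze" is the grip in N (left out, the last holds). Time passes only in rows, so rows that repeat a pose let the fingers close. It gives the time, the measured TCP pose, the force and the opening at its end, in the units of the state.
- manip.sense(): the state, without advancing time (a new reading comes with each control period).
- manip.snapshot(name): name is "scene" or "side" or "wrist"; returns the picture (400x640x3 uint8, red, green, blue); there is no depth.
- manip.get_calibration(name): a dict with "intrinsics" (3x3 intrinsics, pixels), "extrinsics" (4x4, takes a point from camera to world coordinates). Camera axes: x right, y up, looking along -z (the intrinsics and any distortion apply to the point x, -y, -z); pixel columns grow to the right and rows downward; lengths in m; the calibration is good to about 2 mm. A picture is of the moment at which its call begins: read the wrist's pose just before it. get_calibration takes no time and is no camera call; for the wrist camera it gives the pose at the moment of the call.
- manip.sign_off(): hands the job in, once; it reports no verdict.
The state is a dict: "t": time; "q": joint angles; "qd": joint speeds; "tau": joint torques, N m; "tcp_pos": TCP position; "tool_rot": TCP orientation; "force": force on the tool from outside, world axes, zero at the start; "ft_torque": the same for the moment, N m; "finger_gap": opening from 0.0 (shut) to 1.0 (fully open).
Only numpy, scipy, OpenCV 4.12 (cv2) and the standard library are available. Lean on these libraries where they do the work, as an engineer would, in place of code of your own. Each camera call takes 0.05 s, during which the arm holds its last target.

### The job

Gently slide the white column rack, without lifting it or forcing it against the rails, up the ramp of the docking station and over the lip so that it drops flat into the bay, then on until it meets the steel end stop. Press it home there with a light, steady push of about 10 N for half a second or more (never as much as 20 N on the stop), then let go of it and leave it lying flat and straight against the stop. Leave everything else on the bench where it stands.

Things in the scene. Friction and masses are not known exactly. Their poses are not given: they have to be found in the camera images.
- dock: Docking station fixed on the bench: aluminium ramp and bay between grey rails. Origin at bench height in the middle of the ramp's foot; x is the push direction (roughly to the robot's left), y left of it, z up. The ramp rises evenly from 0 at x = 0 to 14 mm at x = 80 mm; flat lip 14 mm high from 80 to 86 mm; then a step down to the bay floor, 9 mm above the bench, up to x = 280 mm.
- lip (a point): Middle of the lip's top, at x = 83 mm, z = 14 mm of the dock.
- mouth (a point): Middle of the funnel's mouth at bench height, x = -65 mm of the dock. The flared grey rails are about 141 mm apart here and narrow to 104 mm (clear) at x = -5 mm; from there to x = 280 mm the rails run straight. All rails are 8 mm thick and reach 26 mm above the bench.
- stop: Steel end stop, a block across the bay: 20 mm thick, 92 mm wide, 10 to 44 mm above the bench, small black knob on top. Origin in the middle of its front face, at bench height; axes as the dock's. Clamped anew each time, face 226 to 250 mm from the ramp's foot. Rigid, no spring: contact must be felt, a millimetre too far is already a large force.
- rack: Loose white plastic block, 120 (x) x 96 (y) x 34 mm high, six clear columns fixed in its top, 71 mm high in all, none within 30 mm of its rear (-x) end or 13 mm of its long sides. 0.17 to 0.35 kg, friction varies. Origin: centre of its underside; +x goes up the ramp first. Starts flat on the bench 150 to 180 mm before the ramp's foot, up to 28 mm off the dock's centre line, turned up to 0.22 rad: bring it in line.
- rack_tail (a point): Middle of the lower edge of the rack's rear (-x) face, 60 mm behind its origin. Behind the lip when it lies more than 88 mm from the ramp's foot along the dock's x.
- rack_nose (a point): Middle of the lower edge of the rack's front (+x) face, 60 mm ahead of its origin; this face is to rest against the stop.
- dishes: Bystander: stack of clear dishes, 86 mm across, 30 mm high, far from the robot beside the ramp (about 125 mm from the centre line). Origin under its centre.
- tipbox: Bystander: closed box, grey with clear top, 115 x 78 x 46 mm, on the far side beside the bay. Origin under its centre.
- vial: Bystander: small amber jar, 26 mm across, 55 mm high, on the robot's side close to the bay's rail (about 92 mm from the centre line). Origin under its centre.
- beaker: Bystander: glass beaker, 68 mm across, 85 mm high, behind the stop and the end of the rails. Origin under its centre.
- jar: Bystander: amber jar, 48 mm across, 52 mm high, on the far side, behind and beside the place where the rack starts, about 135 mm from the dock's centre line. Origin under its centre.
- bottle: Bystander: glass bottle, 68 mm across, 150 mm high, behind the stop and the end of the rails. Origin under its centre.
- spatula: Bystander: thin steel laboratory spatula, 155 mm long, 12 mm wide, 4 mm thick, lying flat on the far side, ahead of the funnel, about 155 mm from the centre line.
Things that resemble listed ones, but are neither listed nor needed, are in the scene too. Leave any orange or turquoise look-alike of the rack alone.

How it is judged:
On the way, in this order (a step that is already met when the one before it is completed fails the run):
1. the rack has been slid over the lip and lies flat in the bay, its rear end behind the lip (x of rack_tail in the frame of dock above 0.088 m and z of rack_tail in the frame of dock below 0.0115 m and angle between rack's own z axis and vertical below 0.03 rad), for 0.1 s.
2. the rack, in the bay, is pressed against the end stop with 4 to 15 N for 0.4 s (all of step 1 and contact force between rack and stop between 4 and 15 N), for 0.4 s.
At the end, for the whole second after the job is handed in: The rack lies at rest and untouched, flat on the bay's floor (rear lower edge less than 11.5 mm above the bench and more than 88 mm past the ramp's foot, tilt under 0.03 rad), within 0.035 rad of the dock's direction, its front face within 3 mm of the end stop (all of step 1 and x of rack_nose in the frame of stop above -0.003 m and angle between the x axis of rack and the x axis of dock, either way round below 0.035 rad and linear speed of rack below 0.01 m/s and contact force between the fingers and rack below 0.05 N).
It fails at once if the rack bears on the end stop with more than 20 N (contact force between rack and stop above 20 N).
It fails at once if the fingers push the rack with more than 30 N (contact force between the fingers and rack above 30 N).
It fails at once if the rack is lifted clear (underside centre over 30 mm above the bench) or tipped over 0.4 rad (height (world z) of rack above 0.03 m or angle between rack's own z axis and vertical above 0.4 rad).
It fails at once if the robot bears on the end stop (contact force between the arm and stop above 5 N).
It fails at once if a bystander is moved more than 20 mm (distance of any of dishes, tipbox, vial, beaker, jar, bottle, spatula from where it was at the start of the episode above 0.02 m).
It also fails if it takes over 72 s, if anything falls off the work surface, if the arm or the gripper's body presses on something with over 40 N, if the wrist force passes 120 N, or if a joint passes its speed limit or range.

## Working session

There is one attempt and no reset: what is moved stays moved. The work goes in short steps, Python scripts to look and compute and a tool call to move; the robot and the scene stay as the last step left them, time stands still between calls to the robot, and variables do not carry over. Pictures are saved under pics/ and viewed, and the job is handed in when it is done.

Besides the shell and the picture viewer there is one more tool, called as name([rows], argument=value, ...), one row to a line, values as JSON. apply_moves: Moves the arm, as the interface text tells. Its arguments: {"type":"object","properties":{"motion":{"type":"array"},"squeeze":{"type":"number"}},"required":["motion"]}

```bash
ls; mkdir -p pics; python3 - <<'E'
from station import manip
import cv2
print(manip.sense())
for n in("scene","side","wrist"):
    c=manip.get_calibration(n);print(n,c)
    cv2.imwrite(f"pics/{n}0.png",manip.snapshot(n)[:,:,::-1])
E
```

```text
pics
{'t': 0.0, 'q': array([ 1.12249829e+00,  5.28494258e-01,  1.43392944e+00, -1.50018776e-05,
        1.18136629e+00, -1.78464970e-01]), 'qd': array([-0.00058871,  0.00066377,  0.00127419, -0.00058443, -0.00072862,
        0.00039121]), 'tau': array([-6.30544928e-04, -4.42345977e+01, -1.78020018e+01, -2.51067986e-04,
        8.56090308e-03, -2.18793730e-06]), 'tcp_pos': array([0.16624269, 0.60173512, 0.23030772]), 'tool_rot': array([ 0.70142139, -0.09534401,  0.09487435, -0.69994029]), 'force': array([ 0.64568587, -0.44510669, -0.7967268 ]), 'ft_torque': array([ 0.04678604, -0.03669768, -0.0208054 ]), 'finger_gap': 1.0007001730067542}
scene {'intrinsics': array([[364.9417228 ,   0.        , 313.22266126],
       [  0.        , 364.9417228 , 197.89280084],
       [  0.        ,   0.        ,   1.        ]]), 'extrinsics': array([[ 0.50343755, -0.71887759,  0.47933875,  0.9322225 ],
       [ 0.86399762,  0.41392427, -0.28666149, -0.19626676],
       [ 0.00766458,  0.5584637 ,  0.82949355,  0.71101379],
       [ 0.        ,  0.        ,  0.        ,  1.        ]])}
side {'intrinsics':
[... 151 characters left out ...]
]]), 'extrinsics': array([[-0.99486457,  0.07233547, -0.07079595,  0.48716126],
       [-0.10115865, -0.68725669,  0.71933662,  0.68621233],
       [ 0.00337856,  0.72280414,  0.69104469,  0.68859077],
       [ 0.        ,  0.        ,  0.        ,  1.        ]])}
wrist {'intrinsics': array([[311.78317176,   0.        , 320.1402214 ],
       [  0.        , 311.78317176, 201.57590747],
       [  0.        ,   0.        ,   1.        ]]), 'extrinsics': array([[ 0.26728958, -0.9206275 , -0.28460726,  0.09267011],
       [ 0.96361374,  0.25469081,  0.08112424,  0.62290624],
       [-0.00219835, -0.29593513,  0.95520551,  0.37250212],
       [ 0.        ,  0.        ,  0.        ,  1.        ]])}
```

View pics/scene0.png

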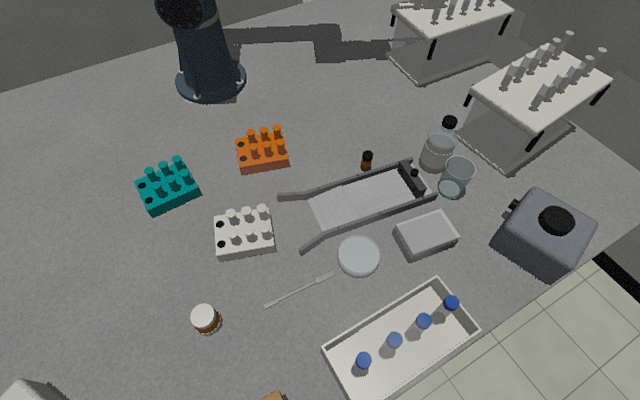

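View pics/side0.png

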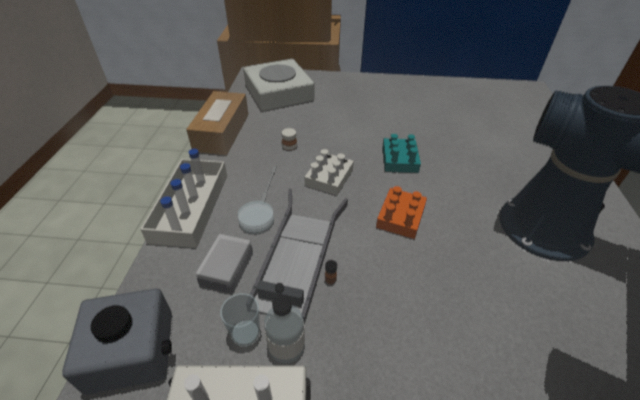

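View pics/wrist0.png

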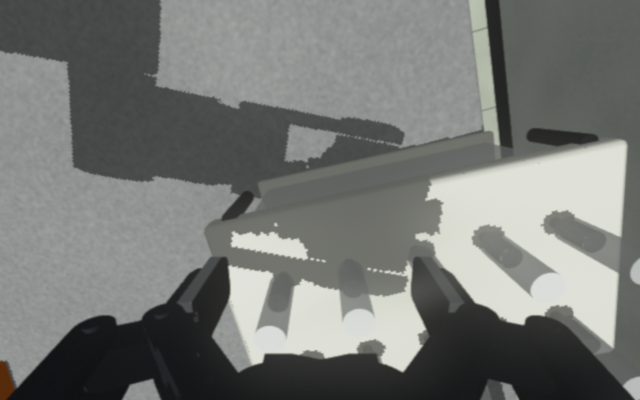

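The scene picture shows the white rack at about (243,232), between the teal, orange and jar objects. The dock runs from its mouth at (290,220) to the stop at (412,178). I'll enlarge it to pick points.

```bash
python3 - <<'E'
import cv2
s=cv2.imread("pics/scene0.png")
cv2.imwrite("pics/s1.png",cv2.resize(s[190:270,195:355],None,fx=5,fy=5,interpolation=cv2.INTER_CUBIC))
cv2.imwrite("pics/s2.png",cv2.resize(s[140:260,290:450],None,fx=5,fy=5,interpolation=cv2.INTER_CUBIC))
s=cv2.imread("pics/side0.png")
cv2.imwrite("pics/d1.png",cv2.resize(s[140:320,240:400],None,fx=3.3333,fy=3.3333,interpolation=cv2.INTER_CUBIC))
E
```

```text
(no output)
```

View pics/s1.png

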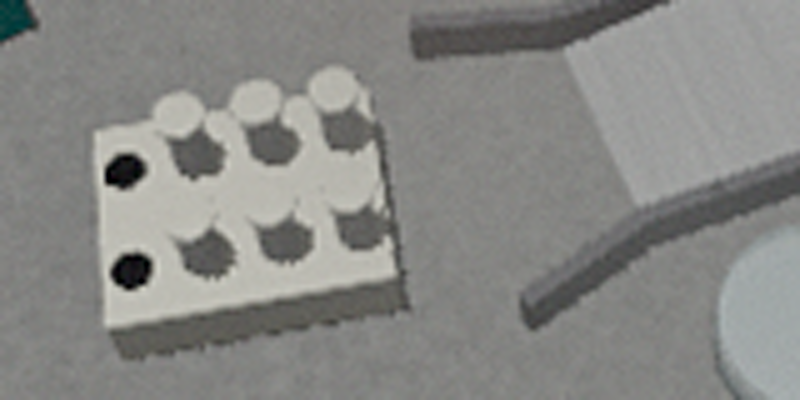

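View pics/s2.png

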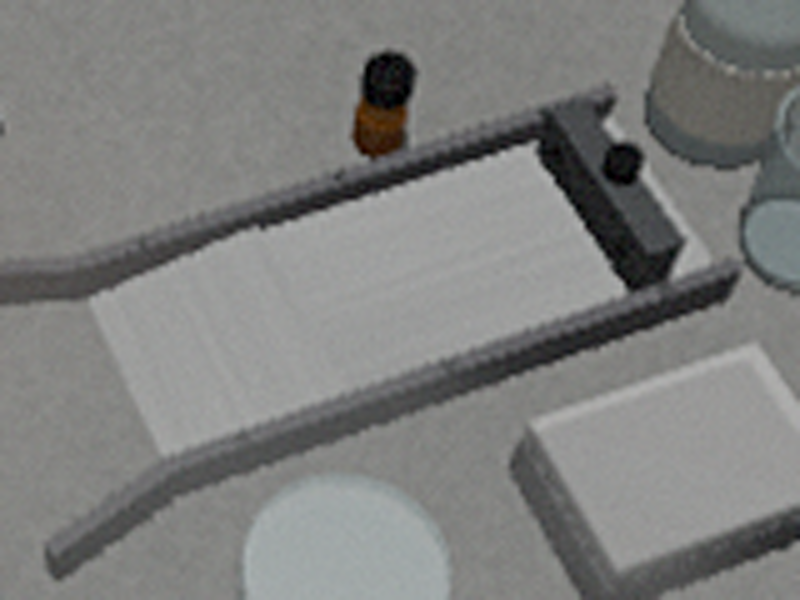

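View pics/d1.png

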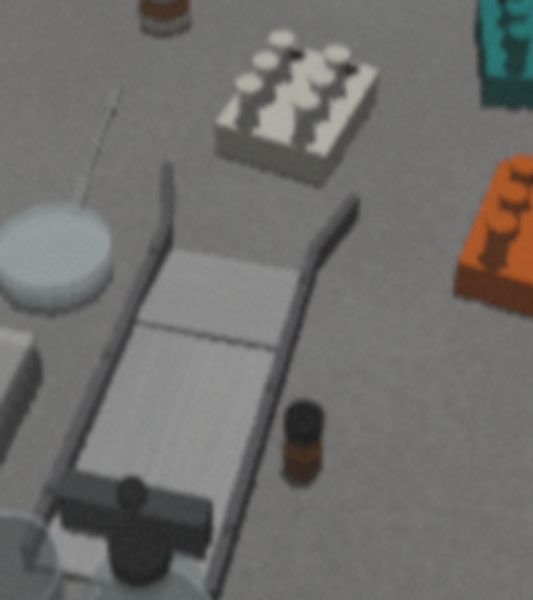

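```bash
cat > fit.py <<'E'
import numpy as np
from scipy.optimize import least_squares
from station import manip
C={n:manip.get_calibration(n) for n in("scene","side")}
def proj(n,P,off=0):
    c=C[n];E=c["extrinsics"];p=(np.atleast_2d(P)-E[:3,3]-off)@E[:3,:3]
    p=p*[1,-1,-1];q=p@c["intrinsics"].T;return q[:,:2]/q[:,2:]
def tf(x,y,a,P):
    P=np.atleast_2d(np.array(P,float));c,s=np.cos(a),np.sin(a)
    return np.c_[x+c*P[:,0]-s*P[:,1],y+s*P[:,0]+c*P[:,1],P[:,2]]
E
cat > f1.py <<'E'
from fit import *
s1=lambda u,v:(195+u/5,190+v/5); s2=lambda u,v:(290+u/5,140+v/5); d1=lambda u,v:(240+u*.3,140+v*.3)
mm=1e-3
dock=[("scene",(0,52,0),s2(92,298)),("scene",(280,56,26),s2(608,90)),("scene",(280,-56,26),s2(738,266)),
("scene",(-65,-74.5,26),s2(50,545)),("scene",(-65,74.5,26),s1(413,18)),
("side",(0,52,0),d1(303,270)),("side",(0,-52,0),d1(178,248)),("side",(86,52,14),d1(275,350)),("side",(86,-52,14),d1(137,322)),
("side",(-65,74.5,26),d1(355,197)),("side",(-65,-74.5,26),d1(168,167))]
stop=[("scene",(0,46,44),s2(543,110)),("scene",(0,-46,44),s2(640,254)),("scene",(20,-46,44),s2(685,240)),("side",(0,-46,44),d1(62,473)),("side",(0,46,44),d1(212,500))]
rack=[("scene",(-60,48,34),s1(95,130)),("scene",(-60,-48,34),s1(106,328)),("scene",(60,-48,34),s1(394,275)),("scene",(60,-48,0),s1(405,310)),("scene",(-60,-48,0),s1(122,360)),
("side",(60,48,34),d1(322,157)),("side",(60,48,0),d1(320,187)),("side",(60,-48,34),d1(217,122)),("side",(60,-48,0),d1(217,153)),("side",(-60,48,34),d1(380,70))]
def res(p,full=False):
    x,y,a,d,rx,ry,ra=p[:7];off={"scene":p[7:10],"side":p[10:13]};r=[]
    for n,P,uv in dock: r.append(proj(n,tf(x,y,a,np.array(P)*mm),off[n])[0]-uv)
    for n,P,uv in stop: r.append(proj(n,tf(x,y,a,(np.array(P)+[d*1e3,0,0])*mm),off[n])[0]-uv)
    for n,P,uv in rack: r.append(proj(n,tf(rx,ry,ra,np.array(P)*mm),off[n])[0]-uv)
    if full:return np.array(r)
    return np.r_[np.ravel(r),p[7:]/.002]
p0=np.r_[.5,.2,1.57,.238,.5,0,1.57,np.zeros(6)]
s=least_squares(res,p0,loss="soft_l1");p=s.x
np.set_printoptions(precision=4,suppress=True)
print(p);print(res(p,True))
c=np.array([np.cos(p[2]),np.sin(p[2])]);d=p[4:6]-p[:2]
print("rack in dock",d@c,-d[0]*c[1]+d[1]*c[0],p[6]-p[2], "stop",p[3])
np.save("p.npy",p)
E
python3 f1.py; python3 -c "
from station import manip;print(manip.sense()['t'])"
```

```text
[ 0.5669  0.0294  1.4215  0.232   0.5354 -0.1303  1.2387 -0.0003  0.0004
  0.0039  0.0003 -0.0004  0.0006]
[[-1.0328 -0.275 ]
 [ 1.0882 -0.2395]
 [-0.1344 -0.6802]
 [ 0.104  -0.0171]
 [-0.3165  0.4185]
 [ 0.9904  1.498 ]
 [-1.933   0.5062]
 [ 1.2024 -0.0715]
 [-0.8174 -0.32  ]
 [ 0.1042 -0.2309]
 [-0.2625 -1.1361]
 [ 0.4507 -0.5264]
 [ 1.1085  0.1336]
 [-0.2224  0.2968]
 [ 0.5474 -1.6489]
 [-0.2746  0.0928]
 [-0.3341 -0.4753]
 [-0.4011 -0.2939]
 [ 0.7213  0.1499]
 [-0.2055  0.3015]
 [-0.1509  0.2131]
 [ 0.7009 -0.2406]
 [ 0.7983  0.4262]
 [-1.2037  0.1074]
 [-0.9389  0.4347]
 [-0.047  -0.0184]]
rack in dock -0.16261779182256308 0.007409731095245783 -0.18282480215673957 stop 0.23204933294219282
0.15
```

```bash
cat > plan.py <<'E'
from fit import *
from scipy.spatial.transform import Rotation as R
import sys
np.set_printoptions(precision=4,suppress=True)
p=np.load("p.npy")
def state():
    s=manip.sense();return s,R.from_quat(s["tool_rot"]).as_matrix()
def report():
    s,M=state();zx=np.arctan2(M[1,2],M[0,2]);c,sn=np.cos(p[2]),np.sin(p[2]);d=s["tcp_pos"][:2]-p[:2]
    f=s["force"];print("t",s["t"],"tcp",s["tcp_pos"],"dock xy",c*d[0]+sn*d[1],-sn*d[0]+c*d[1],"F dock",c*f[0]+sn*f[1],-sn*f[0]+c*f[1],f[2],"gap",s["finger_gap"],"q",s["q"])
    print("jaw axis rel dock x",np.rad2deg(np.angle(np.exp(1j*(zx-p[2])))),"\n",M)
def goto(pos,head):
    "units to world TCP pos, and twist so jaw axis is perpendicular to heading (world angle)"
    s,M=state();d=(np.array(pos)-s["tcp_pos"])@M/.03
    zx=np.arctan2(M[1,2],M[0,2]);best=[]
    for k in(np.pi/2,-np.pi/2):
        w=np.angle(np.exp(1j*(head+k-zx))) # world yaw
        best.append(-np.rad2deg(w)/10*np.sign(M[2,1])*-1 if M[2,1]>0 else -np.rad2deg(w)/10)
    print("shift units",d,"twist opts",best)
def dpt(x,y,z): return tf(*p[:3],[[x,y,z]])[0]
E
python3 - <<'E'
from plan import *
report()
r=tf(*p[4:7],[[-.095,0,.12]])[0];print(r);goto([.42,.2,.2],p[6]);goto(r,p[6])
E
```

```text
t 0.15 tcp [0.1663 0.6019 0.2305] dock xy 0.5064979009554161 0.48124726972138365 F dock -0.713697194481727 -0.4021602592739137 0.7130557169922889 gap 1.0023304937199566 q [ 1.1225  0.5283  1.4336  0.      1.1814 -0.1785]
jaw axis rel dock x -6.905568806908183 
 [[ 0.9638 -0.0007  0.2666]
 [-0.2666 -0.0015  0.9638]
 [-0.0003 -1.     -0.0017]]
[ 0.5044 -0.2201  0.12  ]
shift units [ 11.7209   1.0324 -10.6558] twist opts [np.float64(-8.643047925301275), np.float64(9.356952074698727)]
shift units [ 18.1657   3.7184 -23.3973] twist opts [np.float64(-8.643047925301275), np.float64(9.356952074698727)]
```

apply_moves([
  [60,1,0,-0.9,0.4],
  [60,2.2,0.1,-2,0.9],
  [60,3.6,0.3,-3.2,1.5],
  [60,5,0.5,-4.5,2.1],
  [60,6.4,0.6,-5.8,2.7],
  [60,7.8,0.7,-7.1,3.3],
  [60,9.2,0.8,-8.4,3.9],
  [60,10.4,1,-9.5,4.4],
  [60,11.3,1,-10.3,4.8],
  [60,11.7,1,-10.7,5],
  [60,11.7,1,-10.7,5],
])

```text
t: 1.52
tcp_pos: [0.4195, 0.1991, 0.2013]
tool_rot: [-0.595, 0.383, -0.383, 0.595]
force: [0.4, -0.4, -0.5]
finger_gap: 0.705
```

```bash
python3 - <<'E'
from plan import *
report()
r=tf(*p[4:7],[[-.095,0,.12]])[0];print(r);goto(r,p[6])
E
```

```text
t 1.525 tcp [0.4195 0.1991 0.2013] dock xy 0.14583491617958128 0.17100498461317085 F dock -0.3732251858907554 -0.42403030444151857 -0.5065402549312863 gap 0.7052061267820502 q [ 0.2015  0.359   1.8571  0.0004  0.9257 -0.2256]
jaw axis rel dock x -56.98688519252864 
 [[ 0.414  -0.0003  0.9103]
 [-0.9103  0.0003  0.414 ]
 [-0.0004 -1.     -0.0002]]
[ 0.5044 -0.2201  0.12  ]
shift units [13.8913  2.7037 -3.208 ] twist opts [np.float64(-13.65117956386332), np.float64(4.3488204361366805)]
```

apply_moves([
  [60,1,0.1,-0.2,0.4],
  [60,2.5,0.3,-0.6,0.9],
  [60,4,0.6,-0.9,1.4],
  [60,5.6,0.9,-1.3,1.9],
  [60,7.2,1.2,-1.7,2.4],
  [60,8.8,1.5,-2,2.9],
  [60,10.4,1.8,-2.4,3.4],
  [60,12,2.2,-2.8,3.9],
  [60,13.2,2.5,-3.1,4.2],
  [60,13.9,2.7,-3.2,4.35],
  [60,13.9,2.7,-3.2,4.35],
])

```text
t: 2.9
tcp_pos: [0.5056, -0.2194, 0.1199]
tool_rot: [-0.411, 0.576, -0.575, 0.411]
force: [0.4, -0.9, -0.8]
finger_gap: 0.703
```

```bash
python3 - <<'E'
from plan import *
import cv2
report()
cv2.imwrite("pics/w2.png",manip.snapshot("wrist")[:,:,::-1]);cv2.imwrite("pics/sd2.png",manip.snapshot("side")[:,:,::-1])
E
```

```text
t 2.9 tcp [ 0.5056 -0.2194  0.1199] dock xy -0.2551720709838968 0.023558131914957904 F dock -0.8689976133686395 -0.4852627817172087 -0.8337494379593329 gap 0.7027342803738281 q [-0.6124  0.587   1.718   0.0006  0.8372 -0.2823]
jaw axis rel dock x -100.38323894495056 
 [[-0.3245 -0.0002  0.9459]
 [-0.9459  0.0007 -0.3245]
 [-0.0006 -1.     -0.0004]]
```

View pics/w2.png

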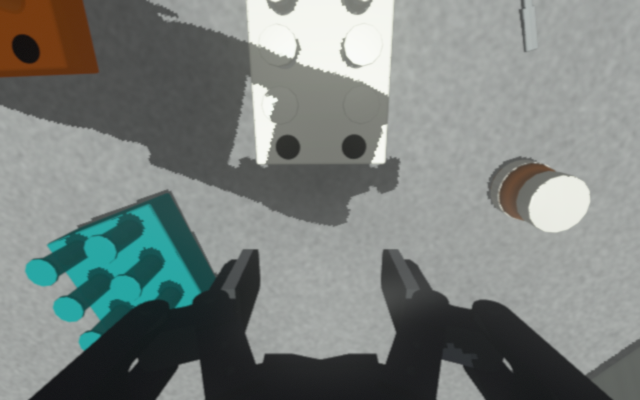

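View pics/sd2.png

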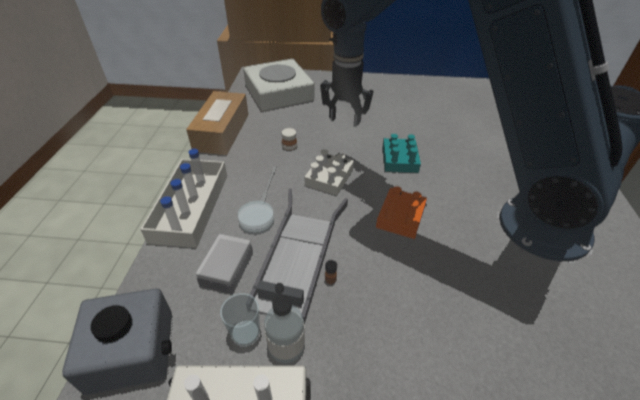

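The wrist view shows the rack's rear edge at row 163, columns 256–387, square to and centred on the fingers. The teal rack sits close to the left finger, around (215,270), so I'll check that clearance.

```bash
python3 - <<'E'
from plan import *
s,M=state();c=manip.get_calibration("wrist");E=c["extrinsics"];K=c["intrinsics"]
def back(u,v,z):
    d=np.linalg.inv(K)@[u,v,1];d=E[:3,:3]@(d*[1,-1,-1]);return E[:3,3]+d*(z-E[2,3])/d[2]
for n,u,v,z in[("teal corner",172,190,.034),("teal r",217,272,.0),("rack rl",258,163,.034),("rack rr",386,163,.034)]:
    P=back(u,v,z);print(n,P,"tool mm",(P-s["tcp_pos"])@M*1e3)
r=tf(*p[4:7],[[-.06,48e-3,.034],[-.06,-48e-3,.034]]);print(r,(r-s["tcp_pos"])@M*1e3)
E
```

```text
teal corner [ 0.4019 -0.1674  0.034 ] tool mm [ -14.3702   86.4959 -113.4364]
teal r [ 0.3868 -0.2568  0.    ] tool mm [ 75.1886 120.3813 -98.8381]
rack rl [ 0.4715 -0.1693  0.034 ] tool mm [-34.9787  86.4046 -46.9563]
rack rr [ 0.5609 -0.1999  0.034 ] tool mm [-34.926   86.2453  47.5727]
[[ 0.4704 -0.1713  0.034 ]
 [ 0.5612 -0.2026  0.034 ]] [[-32.7364  86.403  -47.3268]
 [-32.435   86.2409  48.6726]]
```

apply_moves([
  [60,0,0.5,0,0],
  [60,0,1.2,0,0],
  [60,0,1.9,0,0],
  [60,0,2.6,0,0],
  [60,0,3.1,0,0],
  [60,0,3.4,0,0],
  [60,0,3.45,0,0],
  [60,-0.2,3.45,0,0],
  [60,-0.35,3.45,0,0],
  [60,-0.45,3.45,0,0],
  [60,-0.5,3.45,0,0],
])

```text
t: 4.38
tcp_pos: [0.5103, -0.2053, 0.0171]
tool_rot: [0.411, -0.575, 0.576, -0.411]
force: [-0.5, -0.3, 0.5]
finger_gap: 0.702
```

```bash
python3 - <<'E'
from plan import *
import cv2
report()
cv2.imwrite("pics/w3.png",manip.snapshot("wrist")[:,:,::-1])
E
```

```text
t 4.375 tcp [ 0.5103 -0.2053  0.0171] dock xy -0.240590262884815 0.02107041512273957 F dock -0.4034876360935759 0.4684507469238171 0.47539133507831477 gap 0.7021271503688838 q [-0.5858  0.7619  1.765  -0.      0.6141 -0.2553]
jaw axis rel dock x -100.38013474967573 
 [[-0.3245  0.0004  0.9459]
 [-0.9459 -0.0003 -0.3245]
 [ 0.0001 -1.      0.0005]]
```

View pics/w3.png

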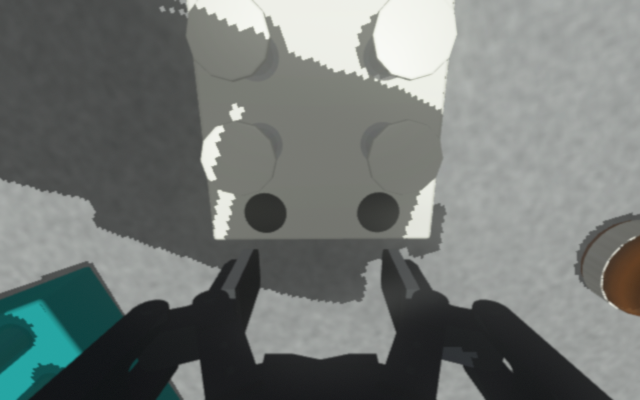

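The fingers are low, square and about 8 mm short of the rear face. I'll push along the rack's own heading first, which takes out the lateral offset.

apply_moves([
  [60,-0.1,0,0,0],
  [60,-0.2,0,0,0],
  [60,-0.3,0,0,0],
  [60,-0.4,0,0,0],
  [60,-0.55,0,0,0],
  [60,-0.7,0,0,0],
  [60,-0.85,0,0,0],
  [60,-1.0,0,0,0],
  [60,-1.15,0,0,0],
  [60,-1.3,0,0,0],
  [60,-1.4,0,0,0],
])

```text
t: 5.8
tcp_pos: [0.5237, -0.1655, 0.0168]
tool_rot: [-0.411, 0.576, -0.575, 0.411]
force: [-1.5, -1.4, -1.0]
finger_gap: 0.703
```

```bash
python3 - <<'E'
from plan import *
import cv2
report()
cv2.imwrite("pics/w4.png",manip.snapshot("wrist")[:,:,::-1]);
s=manip.snapshot("scene")[:,:,::-1];cv2.imwrite("pics/s4.png",s)
cv2.imwrite("pics/s4c.png",cv2.resize(s[170:270,195:355],None,fx=5,fy=5,interpolation=cv2.INTER_CUBIC))
E
```

```text
t 5.8 tcp [ 0.5237 -0.1655  0.0168] dock xy -0.19920460366366047 0.01366401991050566 F dock -1.6085433194557195 1.3183518279886877 -1.0168056014009084 gap 0.7026975223337593 q [-0.5096  0.7621  1.7666  0.      0.613  -0.1789]
jaw axis rel dock x -100.39282893194209 
 [[-0.3247 -0.0001  0.9458]
 [-0.9458  0.0001 -0.3247]
 [-0.     -1.     -0.0001]]
```

View pics/w4.png

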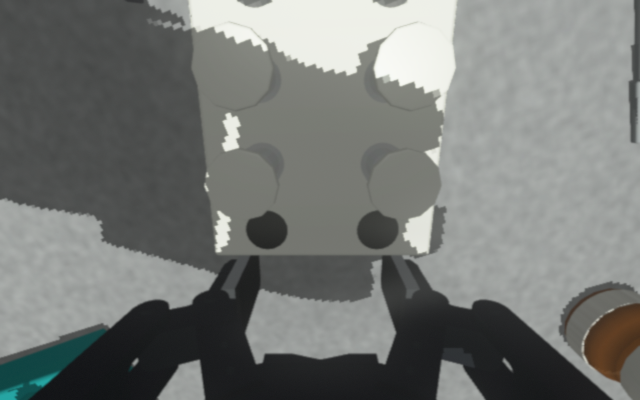

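View pics/s4c.png

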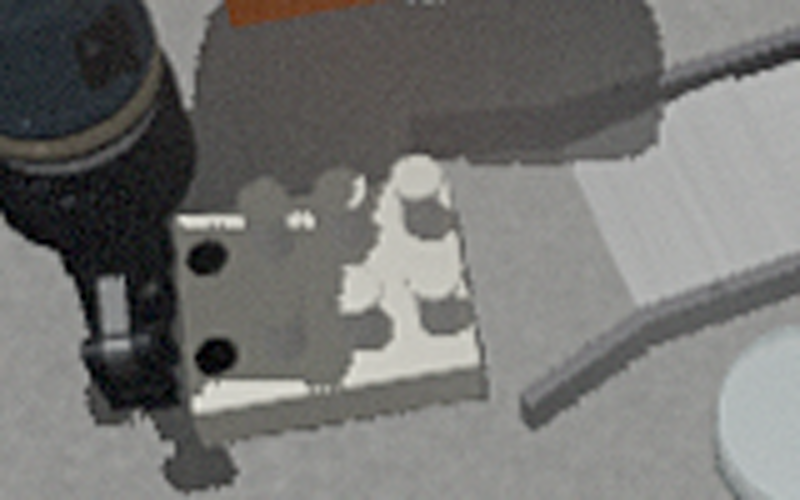

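```bash
cat > rackfit.py <<'E'
from plan import *
def rackfit(pk, zbase=0., wr=None):
    def res(q):
        r=[proj(n,tf(*q,np.array([P])*1e-3),p[7:10] if n=="scene" else p[10:13])[0]-uv for n,P,uv in pk]
        return np.ravel(r)
    s=least_squares(res,[*p[:2],p[2]],loss="soft_l1");x,y,a=s.x
    c,sn=np.cos(p[2]),np.sin(p[2]);d=np.array([x,y])-p[:2]
    print("rack in dock",c*d[0]+sn*d[1],-sn*d[0]+c*d[1],"yaw",a-p[2],"res",np.round(res(s.x),1))
def back(u,v,z):
    c=manip.get_calibration("wrist");E=c["extrinsics"];K=c["intrinsics"]
    d=np.linalg.inv(K)@[u,v,1];d=E[:3,:3]@(d*[1,-1,-1]);return E[:3,3]+d*(z-E[2,3])/d[2]
def wtool(*uvz):
    s,M=state()
    for t in uvz: print("tool mm",(back(*t)-s["tcp_pos"])@M*1e3)
E
python3 - <<'E'
from rackfit import *
c=lambda u,v:(195+u/5,170+v/5)
rackfit([("scene",(-60,-48,34),c(193,413)),("scene",(60,-48,34),c(480,367)),("scene",(60,-48,0),c(488,400)),("scene",(-60,-48,0),c(203,443)),("scene",(-60,48,34),c(177,217))])
wtool((218,253,.034),(434,253,.034))
E
```

```text
rack in dock -0.12774419731813155 -0.00015298556959692303 yaw -0.19542574603607865 res [-0.4 -0.2  0.4 -0.4 -0.5  0.2  0.4  0.8  0.1 -0.4]
tool mm [-13.4648 -17.1735 -46.2151]
tool mm [-13.3811 -17.1967  49.2359]
```

```bash
python3 - <<'E'
from plan import *
goto(dpt(-.214,0,.017),p[2])
E
```

```text
shift units [ 0.4117 -0.0067  0.5399] twist opts [np.float64(16.960008693179752), np.float64(-1.0399913068202529)]
```

apply_moves([
  [60,0.2,0,0,0],
  [60,0.41,0,0,0],
  [60,0.41,0,0.2,-0.4],
  [60,0.41,0,0.4,-0.8],
  [60,0.41,0,0.54,-1.04],
  [60,0.41,0,0.54,-1.04],
  [60,0.41,0,0.54,-1.04],
])

```text
t: 6.78
tcp_pos: [0.5346, -0.1829, 0.0168]
tool_rot: [-0.461, 0.536, -0.536, 0.461]
force: [-0.5, 0.3, 0.8]
finger_gap: 0.699
```

```bash
python3 - <<'E'
from plan import *
report()
E
```

```text
t 6.775 tcp [ 0.5346 -0.1829  0.0168] dock xy -0.21476875541058352 0.00032130798331934246 F dock 0.258822395265774 0.5718075104801572 0.7881320035218102 gap 0.699226076470296 q [-0.5274  0.7726  1.7255  0.0001  0.6441 -0.3769]
jaw axis rel dock x -90.06707050335034 
 [[-0.1499 -0.0004  0.9887]
 [-0.9887  0.0003 -0.1499]
 [-0.0002 -1.     -0.0004]]
```

apply_moves([
  [60,-0.1,0,0,0],
  [60,-0.2,0,0,0],
  [60,-0.3,0,0,0],
  [60,-0.4,0,0,0],
  [60,-0.5,0,0,0],
  [60,-0.6,0,0,0],
  [60,-0.7,0,0,0],
  [60,-0.8,0,0,0],
  [60,-0.9,0,0,0],
  [60,-1.0,0,0,0],
  [60,-1.1,0,0,0],
  [60,-1.2,0,0,0],
])

```text
t: 8.28
tcp_pos: [0.5404, -0.147, 0.0168]
tool_rot: [0.461, -0.536, 0.536, -0.461]
force: [1.2, -1.4, -1.4]
finger_gap: 0.701
```

```bash
python3 - <<'E'
from plan import *
import cv2
report()
cv2.imwrite("pics/w5.png",manip.snapshot("wrist")[:,:,::-1]);
s=manip.snapshot("scene")[:,:,::-1];cv2.imwrite("pics/s5.png",s)
cv2.imwrite("pics/s5c.png",cv2.resize(s[170:270,195:355],None,fx=5,fy=5,interpolation=cv2.INTER_CUBIC))
E
```

```text
t 8.275 tcp [ 0.5404 -0.147   0.0168] dock xy -0.17839836724319202 -0.0001016350545498361 F dock -1.2317449061519419 -1.4159430699935087 -1.3682509841293218 gap 0.7011627614503557 q [-0.4651  0.769   1.7388  0.      0.6337 -0.3157]
jaw axis rel dock x -90.0069284795991 
 [[-0.1489  0.0001  0.9889]
 [-0.9889 -0.     -0.1489]
 [ 0.     -1.      0.0001]]
```

View pics/w5.png

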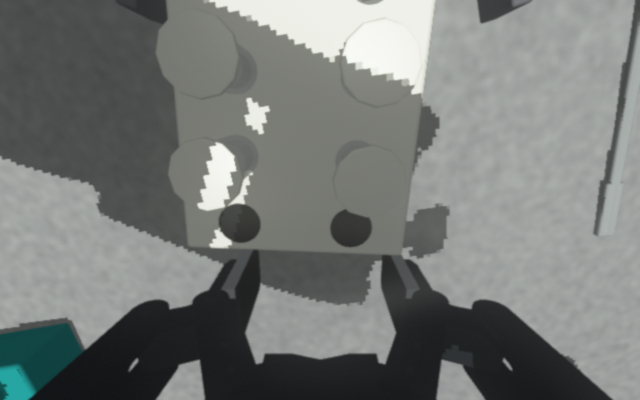

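View pics/s5c.png

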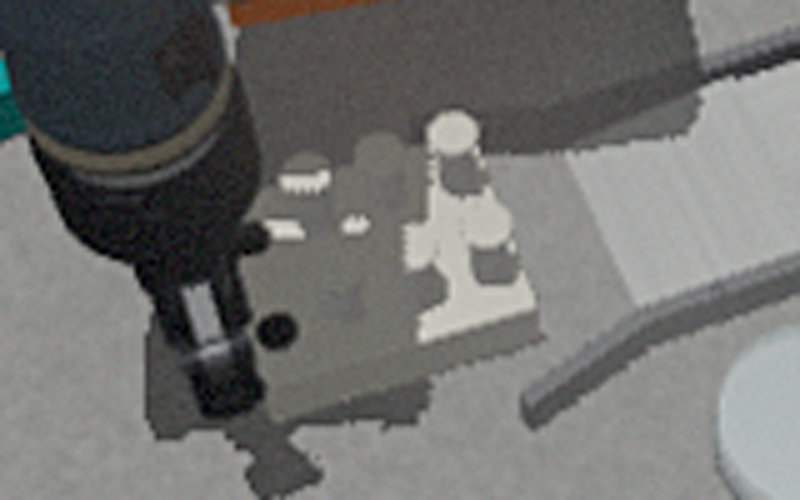

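```bash
python3 - <<'E'
from rackfit import *
wtool((188,246,.034),(404,254,.034))
c=lambda u,v:(195+u/5,170+v/5)
rackfit([("scene",(60,-48,34),c(535,305)),("scene",(60,-48,0),c(543,337)),("scene",(-60,-48,0),c(273,420))])
E
```

```text
tool mm [-17.0419 -17.1478 -58.9756]
tool mm [-13.0946 -17.1946  36.0906]
rack in dock -0.10356157320919968 0.011115909778087896 yaw -0.04716356505345343 res [ 0.7 -0.6 -0.6  0.5 -0.   0. ]
```

```bash
python3 - <<'E'
from rackfit import *
c=C["scene"];E=c["extrinsics"];K=c["intrinsics"]
for u,v,z in[(290,167,0),(241,174,0),(239,165,.034),(288,157,.034),(235,137,.034)]:
    d=np.linalg.inv(K)@[u,v,1];d=E[:3,:3]@(d*[1,-1,-1]);o=E[:3,3]+p[7:10];P=o+d*(z-o[2])/d[2]
    q=P[:2]-p[:2];a=p[2];print(np.cos(a)*q[0]+np.sin(a)*q[1],-np.sin(a)*q[0]+np.cos(a)*q[1])
E
```

```text
-0.005357363134497702 0.15856036859914355
-0.12526948917788522 0.1816759444192033
-0.12453964485832839 0.1823044923671983
-0.007193716407414976 0.16330751564803792
-0.10998217908345152 0.27415252022767117
```

The rack turned about the corner that stuck to the finger. It now sits about 11 mm to +y with −0.045 rad of yaw. I'll nudge it sideways with shut fingers on its robot-side face, slightly behind its centre so the same push turns it straight.

apply_moves([
  [60,0.3,0,0,0],
  [60,0.5,-0.5,0,0],
  [40,0.5,-1.8,0,0],
  [20,0.5,-3.2,0,0],
  [0,0,-3.5,-0.6,0],
  [0,-0.8,-3.5,-1.6,0],
  [0,-1.7,-3.5,-2.5,0],
  [0,-2.25,-3.5,-3.1,0],
  [0,-2.25,-2.2,-3.1,0],
  [0,-2.25,-0.9,-3.1,0],
  [0,-2.25,-0.2,-3.1,0],
  [0,-2.25,0,-3.1,0],
])

```text
t: 9.88
tcp_pos: [0.4581, -0.0668, 0.0164]
tool_rot: [-0.461, 0.537, -0.536, 0.461]
force: [0.1, 0.3, 0.3]
finger_gap: -0.004
```

```bash
python3 - <<'E'
from plan import *
import cv2
report()
cv2.imwrite("pics/w6.png",manip.snapshot("wrist")[:,:,::-1]);
E
```

```text
t 9.875 tcp [ 0.4581 -0.0668  0.0164] dock xy -0.11136389614352217 0.09329464822876476 F dock 0.32551868886230245 -0.08556048252442133 0.33847438602679986 gap -0.004065769571964495 q [-0.387   0.7199  1.9852  0.0001  0.4381 -0.2371]
jaw axis rel dock x -90.03981923069932 
 [[-0.1494 -0.0014  0.9888]
 [-0.9888  0.0006 -0.1494]
 [-0.0004 -1.     -0.0015]]
```

View pics/w6.png

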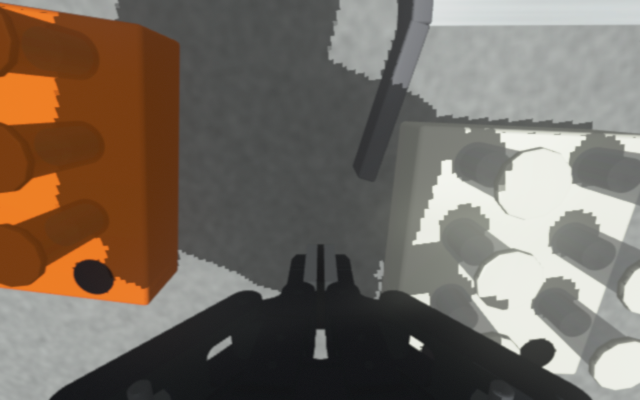

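apply_moves([
  [10,0,-0.8,-0.3,0],
  [30,0,-2,-0.5,1],
  [30,0,-2,-0.5,2],
  [30,0,-2,-0.5,3],
  [30,0,-2,-0.5,4],
  [30,0,-2,-0.5,5],
  [30,0,-2,-0.5,6],
  [30,0,-2,-0.5,7],
  [30,0,-2,-0.5,8],
  [30,0,-1.5,-0.5,9],
  [30,0,-0.5,-0.5,9],
  [30,0,0,-0.5,9],
])

```text
t: 11.42
tcp_pos: [0.444, -0.0647, 0.0172]
tool_rot: [-0.053, -0.705, 0.705, 0.052]
force: [0.2, 0.2, 0.6]
finger_gap: 0.348
```

```bash
python3 - <<'E'
from rackfit import *
import cv2
report()
cv2.imwrite("pics/w7.png",manip.snapshot("wrist")[:,:,::-1]);
E
```

```text
t 11.425 tcp [ 0.444  -0.0647  0.0172] dock xy -0.11136469127917464 0.10748154759437377 F dock 0.24698034868845428 -0.1227219968451163 0.5667726666453552 gap 0.34782204493346675 q [-0.3947  0.7133  2.0229  0.      0.4041  1.3258]
jaw axis rel dock x 179.97842614790923 
 [[-0.9888  0.0012 -0.1491]
 [ 0.1491 -0.0005 -0.9888]
 [-0.0013 -1.      0.0003]]
```

View pics/w7.png

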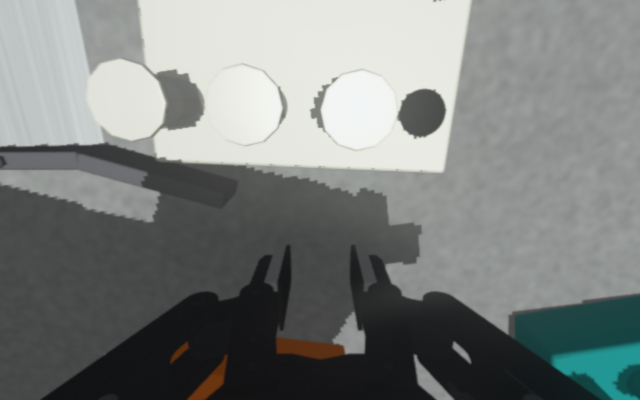

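```bash
python3 - <<'E'
from rackfit import *
wtool((157,160,.034),(445,172,.034))
E
```

```text
tool mm [-53.6033 -17.9676 -65.796 ]
tool mm [-48.6333 -17.9886  49.9801]
```

apply_moves([
  [30,-0.3,0,0,0],
  [30,-0.6,0,0,0],
  [30,-0.8,0,0,0],
  [30,-0.95,0,0,0],
  [30,-1.05,0,0,0],
  [30,-1.15,0,0,0],
  [30,-1.25,0,0,0],
  [30,-1.35,0,0,0],
  [30,-1.43,0,0,0],
  [30,-1.49,0,0,0],
  [30,-1.53,0,0,0],
  [30,-1.53,0,0,0],
])

```text
t: 12.98
tcp_pos: [0.49, -0.0715, 0.0167]
tool_rot: [-0.053, -0.705, 0.705, 0.052]
force: [-1.2, -0.0, 0.2]
finger_gap: 0.35
```

```bash
python3 - <<'E'
from rackfit import *
import cv2
report()
cv2.imwrite("pics/w8.png",manip.snapshot("wrist")[:,:,::-1]);
E
```

```text
t 12.975 tcp [ 0.49   -0.0715  0.0167] dock xy -0.11121101376348717 0.06102606451414893 F dock -0.1987613731681088 1.2045772350677506 0.23250143707954873 gap 0.34992772611057843 q [-0.371   0.732   1.9062  0.0003  0.5015  1.349 ]
jaw axis rel dock x 179.99467029157557 
 [[-0.9889  0.0018 -0.1488]
 [ 0.1488 -0.0006 -0.9889]
 [-0.0019 -1.      0.0003]]
```

View pics/w8.png

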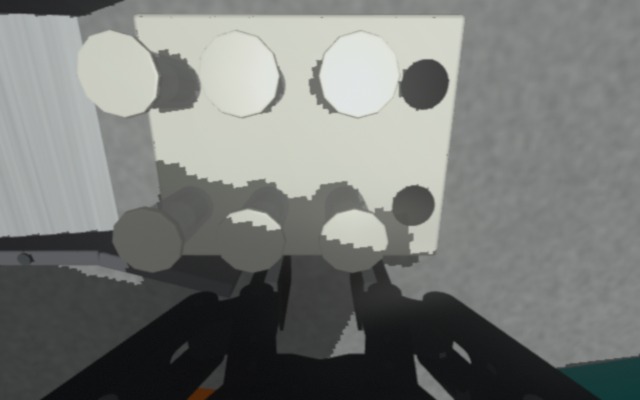

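```bash
python3 - <<'E'
from rackfit import *
wtool((165,253,.034),(437,254,.034),(135,15.5,.034),(464,16.5,.034))
goto(dpt(-.185,0,.017),p[2])
E
```

```text
tool mm [-12.1847 -17.1841 -69.0938]
tool mm [-11.5642 -17.148   51.1059]
tool mm [-104.9031  -17.0008  -66.104 ]
tool mm [-104.5134  -16.9653   50.5317]
shift units [-2.0339 -0.0015  2.4604] twist opts [np.float64(8.999845347236212), np.float64(-9.000154652763792)]
```

apply_moves([
  [30,0.4,0,0,0],
  [30,0.8,-1,0,0],
  [30,1,-2.5,0.5,-1],
  [40,0.6,-3.5,1.2,-2],
  [50,0,-3.5,2,-3],
  [60,-0.6,-3.5,2.8,-4],
  [60,-1.3,-3.5,3,-5],
  [60,-2,-3.5,3,-6],
  [60,-2.03,-3.5,3,-7],
  [60,-2.03,-3.5,3,-8],
  [60,-2.03,-3.5,3,-9],
  [60,-2.03,-3.5,3,-9],
])

```text
t: 14.52
tcp_pos: [0.5353, -0.169, 0.1217]
tool_rot: [-0.461, 0.536, -0.536, 0.461]
force: [0.4, 1.1, -0.1]
finger_gap: 0.703
```

```bash
python3 - <<'E'
from rackfit import *
import cv2
report()
cv2.imwrite("pics/w9.png",manip.snapshot("wrist")[:,:,::-1]);
s=manip.snapshot("scene")[:,:,::-1];cv2.imwrite("pics/s9.png",s)
cv2.imwrite("pics/s9c.png",cv2.resize(s[170:270,195:355],None,fx=5,fy=5,interpolation=cv2.INTER_CUBIC))
E
```

```text
t 14.525 tcp [ 0.5353 -0.169   0.1217] dock xy -0.20090660958424103 0.001680109517602564 F dock 1.1312910811658494 -0.2796874740473879 -0.06803933795504824 gap 0.7026152900925019 q [-0.5048  0.5945  1.6912  0.0001  0.856  -0.3535]
jaw axis rel dock x -90.11735975330807 
 [[-0.1508 -0.      0.9886]
 [-0.9886  0.0001 -0.1508]
 [-0.0001 -1.     -0.0001]]
```

View pics/w9.png

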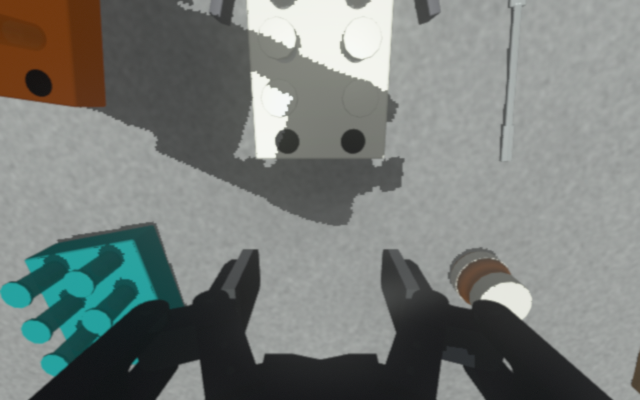

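View pics/s9c.png

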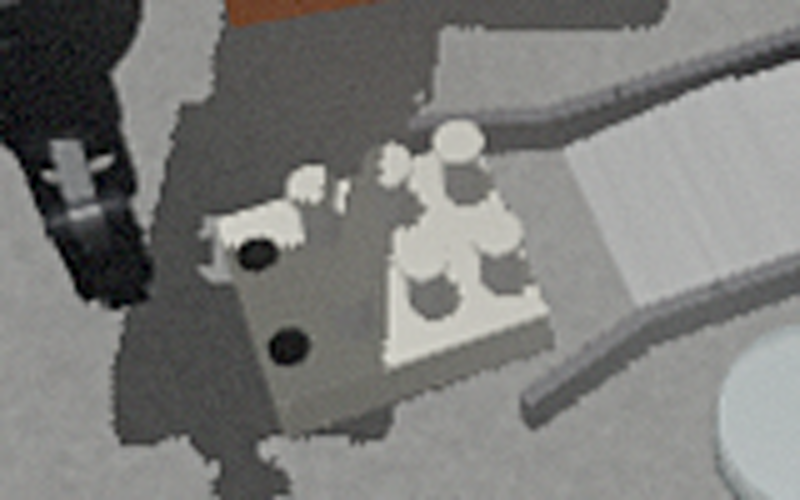

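```bash
python3 - <<'E'
from rackfit import *
wtool((255,157.5,.034),(385,157.5,.034),(222,22,.026),(428,22,.026),(249,0,.034),(394,0,.034))
c=lambda u,v:(195+u/5,170+v/5)
rackfit([("scene",(60,-48,34),c(545,313)),("scene",(60,-48,0),c(553,347)),("scene",(-60,-48,0),c(288,433)),("scene",(-60,48,34),c(212,222)),("scene",(-60,-48,34),c(280,400))])
goto(dpt(-.190,0.0,.0165),p[2])
E
```

```text
tool mm [-38.9941  87.7721 -49.113 ]
tool mm [-38.9134  87.7703  46.9958]
tool mm [-129.7938   95.7791  -67.3762]
tool mm [-129.6978   95.7765   72.2078]
tool mm [-140.5374   87.7795  -46.6097]
tool mm [-140.4752   87.7778   46.6053]
rack in dock -0.10250896790172961 0.0034909232062882035 yaw 0.00063214819034485 res [ 1.  -0.8 -0.4 -0.1 -0.2  1.1  0.5 -0.9 -0.7  0.7]
shift units [-0.3653  3.509   0.049 ] twist opts [np.float64(17.984078411479047), np.float64(-0.015921588520954575)]
```

apply_moves([
  [60,0,1,0,0],
  [60,0,2.2,0,0],
  [60,0,3.1,0,0],
  [60,0,3.5,0,0],
  [60,-0.3,3.5,0,0],
  [60,-0.6,3.5,0,0],
  [60,-0.75,3.5,0,0],
  [60,-0.85,3.5,0,0],
  [60,-0.9,3.5,0,0],
  [60,-0.95,3.5,0,0],
])

```text
t: 15.88
tcp_pos: [0.5406, -0.1422, 0.0174]
tool_rot: [0.462, -0.535, 0.537, -0.461]
force: [-0.2, -4.4, 3.3]
finger_gap: 0.707
```

```bash
python3 - <<'E'
from rackfit import *
import cv2
report()
cv2.imwrite("pics/w10.png",manip.snapshot("wrist")[:,:,::-1]);
E
```

```text
t 15.875 tcp [ 0.5406 -0.1422  0.0174] dock xy -0.17359490751463527 0.0005002437856634588 F dock -4.382468112373837 -0.45324088606252 3.301475290961075 gap 0.7073533289630689 q [-0.4564  0.767   1.7428 -0.0019  0.6299 -0.3063]
jaw axis rel dock x -89.95782909113647 
 [[-0.148   0.0012  0.989 ]
 [-0.989  -0.0019 -0.148 ]
 [ 0.0017 -1.      0.0015]]
```

View pics/w10.png

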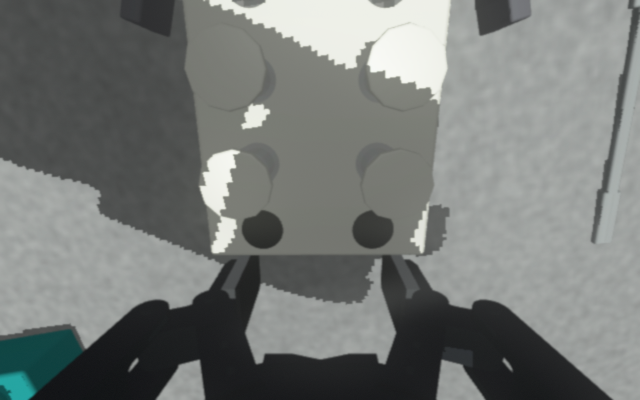

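```bash
python3 - <<'E'
from rackfit import *
wtool((211,254,.034),(429,254,.034),(170,35,.026),(478,35,.026),(187,10,.034),(449,10,.034))
E
```

```text
tool mm [-12.9194 -16.7231 -49.4509]
tool mm [-12.7487 -16.57    47.396 ]
tool mm [-101.7547   -8.8677  -58.525 ]
tool mm [-101.7104   -8.6811   59.7295]
tool mm [-108.1376  -16.8604  -47.936 ]
tool mm [-108.1147  -16.7143   44.631 ]
```

apply_moves([
  [60,-0.1,0,0.005,0],
  [60,-0.2,0,0.01,0],
  [60,-0.3,0,0.02,0],
  [60,-0.4,0,0.03,0],
  [60,-0.5,0,0.04,0],
  [60,-0.6,0,0.05,0],
  [60,-0.7,0,0.06,0],
  [60,-0.8,0,0.06,0],
  [60,-0.9,0,0.06,0],
  [60,-1.0,0,0.06,0],
  [60,-1.1,0,0.06,0],
])

```text
t: 17.3
tcp_pos: [0.5477, -0.1097, 0.0173]
tool_rot: [0.461, -0.535, 0.537, -0.461]
force: [-0.8, -5.3, 4.1]
finger_gap: 0.703
```

```bash
python3 - <<'E'
from rackfit import *
import cv2
report()
cv2.imwrite("pics/w11.png",manip.snapshot("wrist")[:,:,::-1]);
s=manip.snapshot("side")[:,:,::-1]
cv2.imwrite("pics/d11.png",cv2.resize(s[130:250,260:400],None,fx=5,fy=5,interpolation=cv2.INTER_CUBIC))
E
```

```text
t 17.3 tcp [ 0.5477 -0.1097  0.0173] dock xy -0.14049437630391826 -0.0016986814275744312 F dock -5.407399689359597 0.020314784893861515 4.121553260856285 gap 0.7031565345833495 q [-0.3975  0.7667  1.7443 -0.0011  0.628  -0.247 ]
jaw axis rel dock x -90.01693598649516 
 [[-0.149   0.002   0.9888]
 [-0.9888 -0.0015 -0.149 ]
 [ 0.0012 -1.      0.0022]]
```

View pics/w11.png

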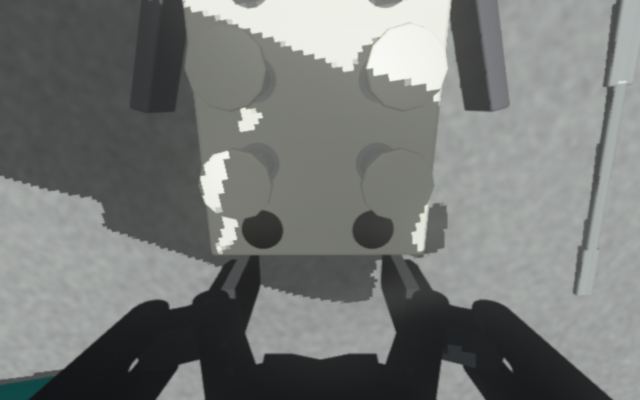

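View pics/d11.png

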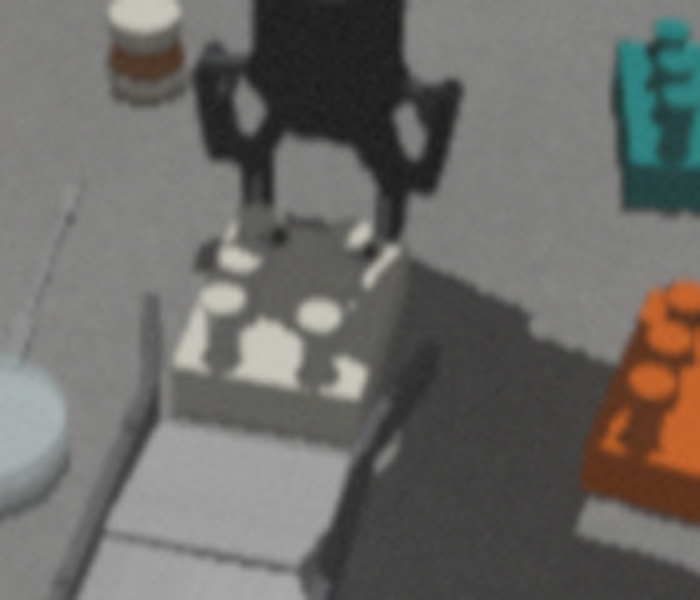

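The nose is centred at the ramp foot. There's a vertical load of about 4 N from the sticky contact, so I'll back off slightly and raise the tool about 4 mm, which also clears the lip. Then I'll go on up the ramp.

apply_moves([
  [60,0.15,0,0,0],
  [60,0.15,-0.14,0,0],
  [60,0.05,-0.14,0,0],
  [60,-0.05,-0.14,0,0],
  [60,-0.15,-0.14,0,0],
  [60,-0.25,-0.14,0,0],
  [60,-0.35,-0.14,0,0],
  [60,-0.45,-0.14,0,0],
  [60,-0.55,-0.14,0,0],
  [60,-0.65,-0.14,0,0],
  [60,-0.75,-0.14,0,0],
])

```text
t: 18.77
tcp_pos: [0.5501, -0.0862, 0.021]
tool_rot: [-0.461, 0.536, -0.536, 0.461]
force: [-0.8, -2.3, 0.3]
finger_gap: 0.706
```

```bash
python3 - <<'E'
from rackfit import *
import cv2
report()
cv2.imwrite("pics/w12.png",manip.snapshot("wrist")[:,:,::-1]);
s=manip.snapshot("side")[:,:,::-1]
cv2.imwrite("pics/d12.png",cv2.resize(s[130:250,260:400],None,fx=5,fy=5,interpolation=cv2.INTER_CUBIC))
E
```

```text
t 18.775 tcp [ 0.5501 -0.0862  0.021 ] dock xy -0.11684585953246296 -0.0005924314661817087 F dock -2.3825879604687503 0.4623859132481248 0.33377518727643096 gap 0.7055112339364495 q [-0.3561  0.7595  1.7463 -0.      0.6359 -0.2068]
jaw axis rel dock x -90.0018578745825 
 [[-0.1488 -0.0001  0.9889]
 [-0.9889  0.     -0.1488]
 [-0.     -1.     -0.0001]]
```

View pics/w12.png

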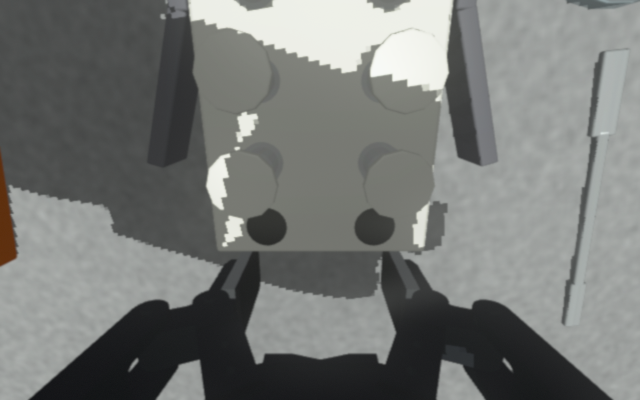

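View pics/d12.png

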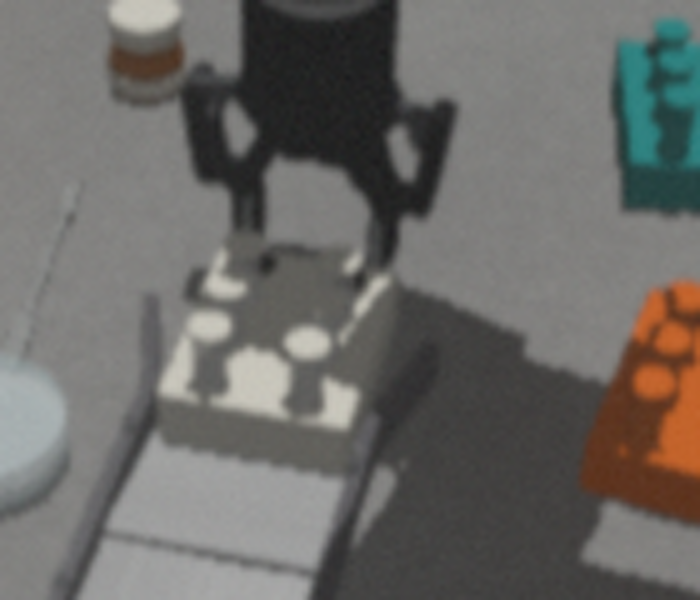

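apply_moves([
  [60,-0.12,0,0,0],
  [60,-0.26,0,0,0],
  [60,-0.4,0,0,0],
  [60,-0.54,0,0,0],
  [60,-0.68,0,0,0],
  [60,-0.82,0,0,0],
  [60,-0.96,0,0,0],
  [60,-1.1,0,0,0],
  [60,-1.24,0,0,0],
  [60,-1.38,0,0,0],
  [60,-1.5,0,0,0],
])

```text
t: 20.25
tcp_pos: [0.5568, -0.0417, 0.021]
tool_rot: [-0.461, 0.536, -0.536, 0.461]
force: [-1.0, -1.3, -2.5]
finger_gap: 0.699
```

```bash
python3 - <<'E'
from rackfit import *
import cv2
report()
cv2.imwrite("pics/w13.png",manip.snapshot("wrist")[:,:,::-1]);
s=manip.snapshot("side")[:,:,::-1]
cv2.imwrite("pics/d13.png",cv2.resize(s[140:260,260:400],None,fx=5,fy=5,interpolation=cv2.INTER_CUBIC))
E
```

```text
t 20.25 tcp [ 0.5568 -0.0417  0.021 ] dock xy -0.07179648647883095 -0.0006017957594258942 F dock -1.410199877322163 0.75427625836664 -2.4501473594262895 gap 0.6991825773387491 q [-0.2748  0.7605  1.7423 -0.      0.6389 -0.1254]
jaw axis rel dock x -90.00086449534419 
 [[-0.1488 -0.0001  0.9889]
 [-0.9889  0.     -0.1488]
 [ 0.     -1.     -0.0001]]
```

View pics/w13.png

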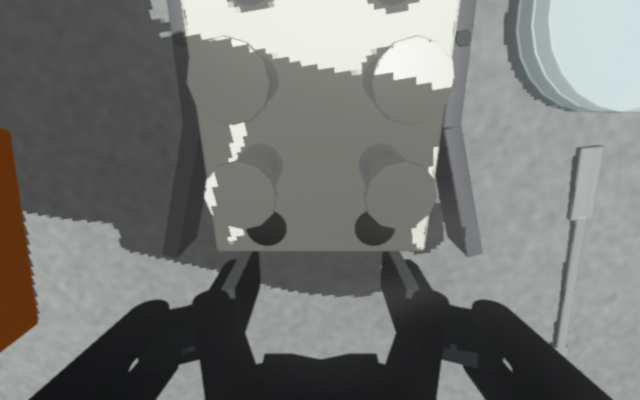

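View pics/d13.png

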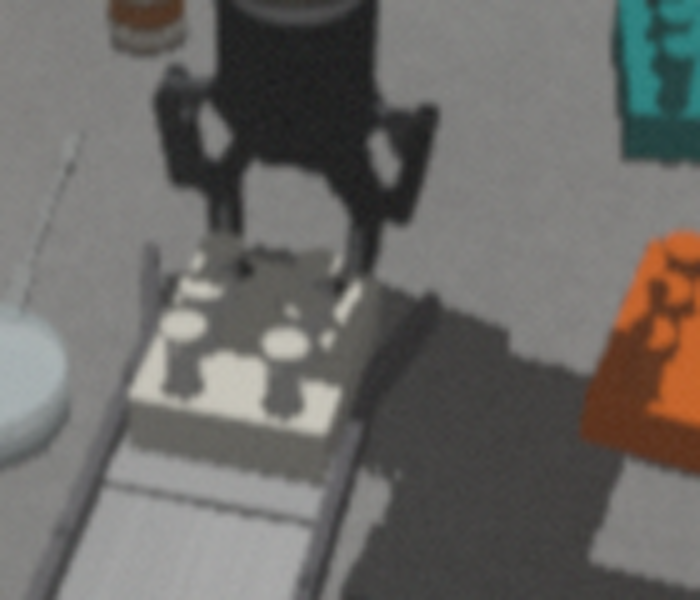

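apply_moves([
  [60,-0.12,0,0,0],
  [60,-0.26,0,0,0],
  [60,-0.4,0,0,0],
  [60,-0.54,0,0,0],
  [60,-0.68,0,0,0],
  [60,-0.82,0,0,0],
  [60,-0.96,0,0,0],
  [60,-1.1,0,0,0],
  [60,-1.24,0,0,0],
  [60,-1.38,0,0,0],
  [60,-1.5,0,0,0],
])

```text
t: 21.72
tcp_pos: [0.5635, 0.0028, 0.021]
tool_rot: [0.461, -0.536, 0.536, -0.461]
force: [-1.3, -2.6, -0.9]
finger_gap: 0.702
```

```bash
python3 - <<'E'
from rackfit import *
import cv2
report()
cv2.imwrite("pics/w14.png",manip.snapshot("wrist")[:,:,::-1]);
s=manip.snapshot("side")[:,:,::-1]
cv2.imwrite("pics/d14.png",cv2.resize(s[150:270,260:400],None,fx=5,fy=5,interpolation=cv2.INTER_CUBIC))
E
```

```text
t 21.725 tcp [0.5635 0.0028 0.021 ] dock xy -0.026825997861175163 -0.0006328168425898525 F dock -2.8002410492004826 0.9306770890746763 -0.9466399515758835 gap 0.7015653274141544 q [-0.1932  0.764   1.7289 -0.0001  0.6487 -0.0439]
jaw axis rel dock x -89.99536620100848 
 [[-0.1487 -0.      0.9889]
 [-0.9889 -0.0001 -0.1487]
 [ 0.0001 -1.     -0.    ]]
```

View pics/w14.png

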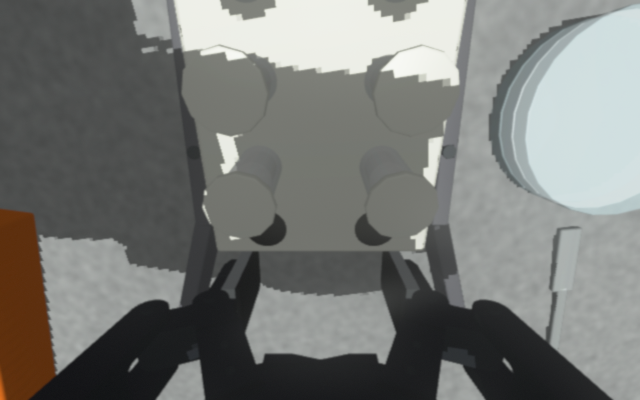

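View pics/d14.png

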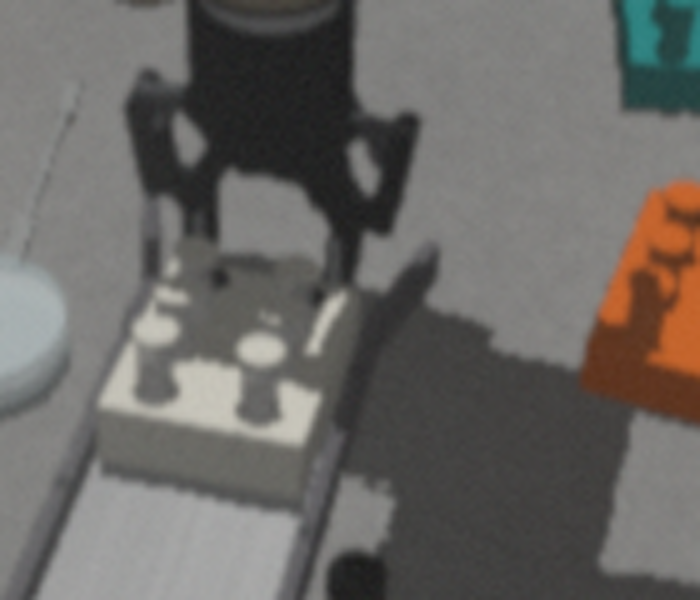

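apply_moves([
  [60,-0.1,0,0,0],
  [60,-0.2,0,0,0],
  [60,-0.3,0,0,0],
  [60,-0.4,0,0,0],
  [60,-0.5,0,0,0],
  [60,-0.6,-0.02,0,0],
  [60,-0.7,-0.04,0,0],
  [60,-0.8,-0.06,0,0],
  [60,-0.9,-0.08,0,0],
  [60,-1.0,-0.1,0,0],
  [60,-1.1,-0.12,0,0],
])

```text
t: 23.2
tcp_pos: [0.5687, 0.0348, 0.025]
tool_rot: [0.461, -0.535, 0.536, -0.461]
force: [-0.7, -5.5, 2.6]
finger_gap: 0.699
```

```bash
python3 - <<'E'
from rackfit import *
import cv2
report()
cv2.imwrite("pics/w15.png",manip.snapshot("wrist")[:,:,::-1]);
s=manip.snapshot("side")[:,:,::-1]
cv2.imwrite("pics/d15.png",cv2.resize(s[160:280,260:400],None,fx=5,fy=5,interpolation=cv2.INTER_CUBIC))
E
```

```text
t 23.2 tcp [0.5687 0.0348 0.025 ] dock xy 0.005546642347030929 -0.0010505723465288074 F dock -5.550023057329198 -0.14938402231362136 2.6192442744696236 gap 0.6991610582541402 q [-0.1346  0.7612  1.7122 -0.0013  0.6674  0.0154]
jaw axis rel dock x -89.97857035877612 
 [[-0.1484  0.0007  0.9889]
 [-0.9889 -0.0009 -0.1484]
 [ 0.0008 -1.      0.0008]]
```

View pics/w15.png

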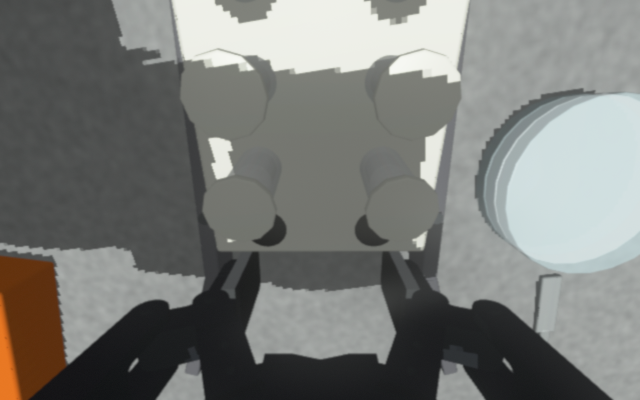

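View pics/d15.png

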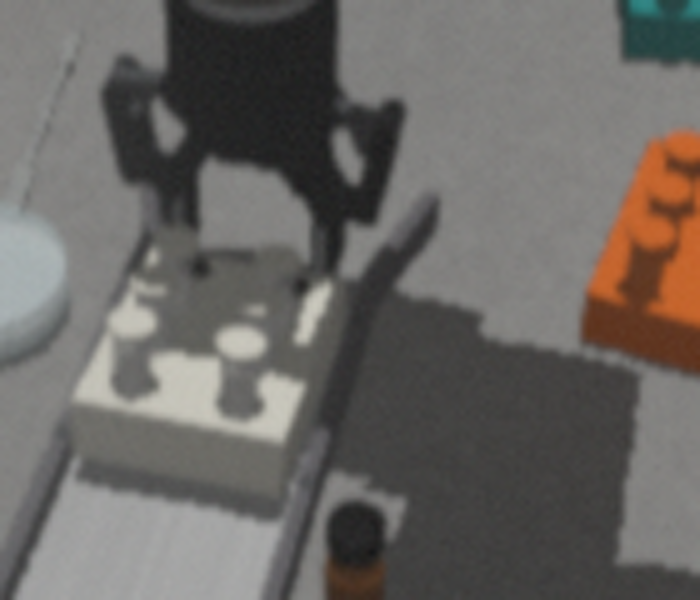

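apply_moves([
  [60,-0.1,-0.03,0,0],
  [60,-0.2,-0.06,0,0],
  [60,-0.3,-0.09,0,0],
  [60,-0.4,-0.11,0,0],
  [60,-0.5,-0.11,0,0],
  [60,-0.6,-0.11,0,0],
  [60,-0.7,-0.11,0,0],
  [60,-0.8,-0.11,0,0],
  [60,-0.9,-0.11,0,0],
  [60,-1.0,-0.11,0,0],
])

```text
t: 24.55
tcp_pos: [0.573, 0.0651, 0.0283]
tool_rot: [-0.461, 0.536, -0.536, 0.461]
force: [-1.1, -3.6, 2.1]
finger_gap: 0.698
```

```bash
python3 - <<'E'
from rackfit import *
import cv2
report()
cv2.imwrite("pics/w16.png",manip.snapshot("wrist")[:,:,::-1]);
s=manip.snapshot("side")[:,:,::-1]
cv2.imwrite("pics/d16.png",cv2.resize(s[180:300,250:390],None,fx=5,fy=5,interpolation=cv2.INTER_CUBIC))
E
```

```text
t 24.55 tcp [0.573  0.0651 0.0283] dock xy 0.03615461648537222 -0.0007752961627787141 F dock -3.712061728171311 0.5332365262255296 2.098667858118331 gap 0.6976648744391294 q [-0.081   0.7607  1.6935  0.0011  0.6869  0.0686]
jaw axis rel dock x -90.0671257233493 
 [[-0.1499  0.0005  0.9887]
 [-0.9887  0.0007 -0.1499]
 [-0.0007 -1.      0.0004]]
```

View pics/w16.png

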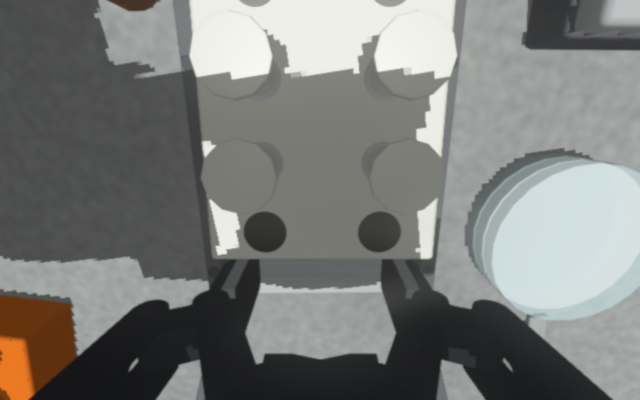

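View pics/d16.png

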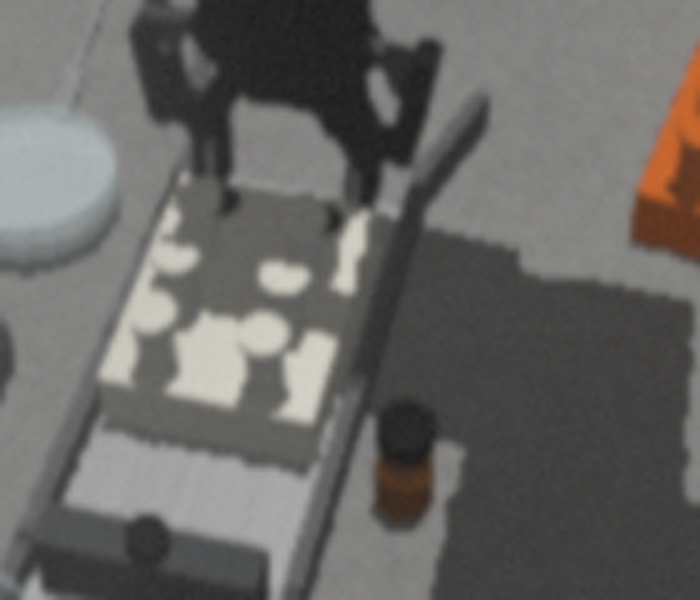

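apply_moves([
  [60,-0.12,0,0,0],
  [60,-0.24,0,0,0],
  [60,-0.36,0,0,0],
  [60,-0.48,0,0,0],
  [60,-0.6,0,0,0],
  [60,-0.72,0,0,0],
  [60,-0.84,0,0,0],
  [60,-0.96,0,0,0],
  [60,-1.08,0,0,0],
  [60,-1.2,0,0,0],
  [60,-1.3,0,0,0],
])

```text
t: 26.02
tcp_pos: [0.5787, 0.1037, 0.0279]
tool_rot: [-0.461, 0.536, -0.536, 0.461]
force: [-0.1, -2.0, -0.9]
finger_gap: 0.704
```

```bash
python3 - <<'E'
from rackfit import *
import cv2
report()
cv2.imwrite("pics/w17.png",manip.snapshot("wrist")[:,:,::-1]);
s=manip.snapshot("side")[:,:,::-1]
cv2.imwrite("pics/d17.png",cv2.resize(s[180:300,250:390],None,fx=5,fy=5,interpolation=cv2.INTER_CUBIC))
E
```

```text
t 26.025 tcp [0.5787 0.1037 0.0279] dock xy 0.07517216011113494 -0.000639955057526136 F dock -1.9372976877855783 -0.23297794405916922 -0.8595059701665824 gap 0.7036739031291982 q [-0.0127  0.77    1.6636  0.      0.7081  0.1366]
jaw axis rel dock x -90.000807085361 
 [[-0.1488 -0.0001  0.9889]
 [-0.9889  0.     -0.1488]
 [ 0.     -1.     -0.0001]]
```

View pics/w17.png

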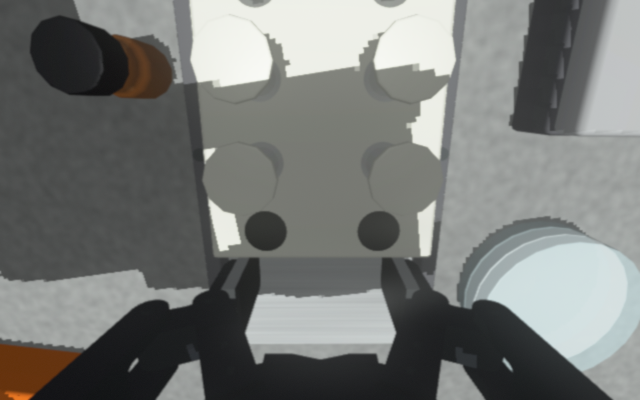

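View pics/d17.png

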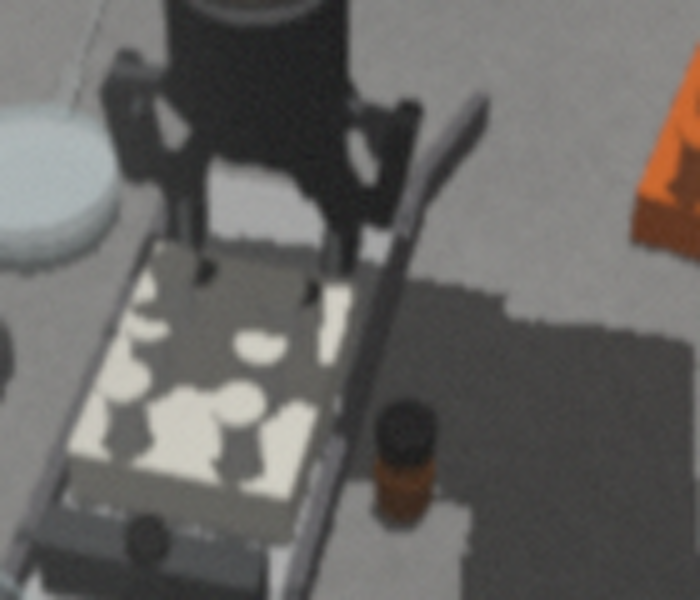

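apply_moves([
  [60,-0.07,0,0,0],
  [60,-0.14,0,0,0],
  [60,-0.21,0,0,0],
  [60,-0.28,0,0,0],
  [60,-0.34,0,0,0],
  [60,-0.4,0,0,0],
])

```text
t: 26.88
tcp_pos: [0.5806, 0.1153, 0.028]
tool_rot: [0.461, -0.536, 0.536, -0.461]
force: [0.1, -3.2, 1.8]
finger_gap: 0.701
```

```bash
python3 - <<'E'
from rackfit import *
import cv2
report()
cv2.imwrite("pics/w18.png",manip.snapshot("wrist")[:,:,::-1]);
s=manip.snapshot("scene")[:,:,::-1]
cv2.imwrite("pics/s18.png",cv2.resize(s[150:250,310:440],None,fx=6,fy=6,interpolation=cv2.INTER_CUBIC))
E
```

```text
t 26.875 tcp [0.5806 0.1153 0.028 ] dock xy 0.08693641872901316 -0.0007474855769882861 F dock -3.135349812099653 -0.5351772420602766 1.7650143508547662 gap 0.7010768265637581 q [ 0.0075  0.7728  1.6532 -0.0003  0.7155  0.157 ]
jaw axis rel dock x -90.00138693983519 
 [[-0.1488  0.0001  0.9889]
 [-0.9889 -0.0002 -0.1488]
 [ 0.0002 -1.      0.0001]]
```

View pics/w18.png

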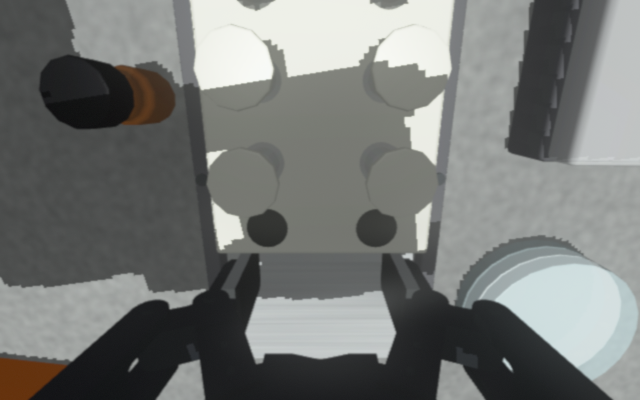

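View pics/s18.png

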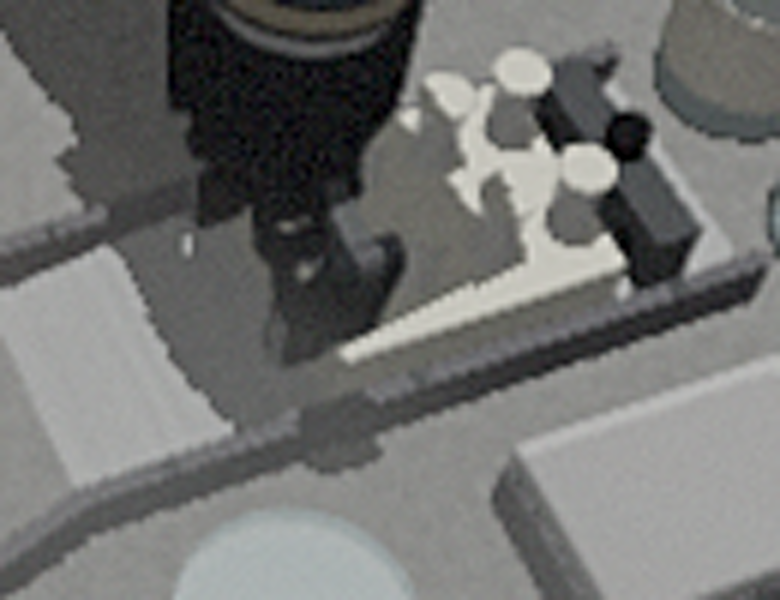

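apply_moves([
  [60,-0.03,0,0,0],
  [60,-0.06,0,0,0],
  [60,-0.09,0,0,0],
  [60,-0.12,0,0,0],
  [60,-0.15,0,0,0],
  [60,-0.17,0,0,0],
])

```text
t: 27.72
tcp_pos: [0.5813, 0.1203, 0.028]
tool_rot: [0.461, -0.536, 0.536, -0.461]
force: [-0.3, -5.3, 2.1]
finger_gap: 0.699
```

apply_moves([
  [60,-0.02,0,0,0],
  [60,-0.04,0,0,0],
  [60,-0.06,0,0,0],
  [60,-0.08,0,0,0],
])

```text
t: 28.22
tcp_pos: [0.5817, 0.1227, 0.028]
tool_rot: [0.461, -0.536, 0.536, -0.461]
force: [-0.3, -4.1, 3.5]
finger_gap: 0.706
```

apply_moves([
  [60,0.1,0,0,0],
  [60,0.1,-0.05,0,0],
  [60,0.05,-0.05,0,0],
  [60,0.0,-0.05,0,0],
  [60,-0.02,-0.05,0,0],
  [60,-0.04,-0.05,0,0],
  [60,-0.06,-0.05,0,0],
])

```text
t: 29.1
tcp_pos: [0.5817, 0.1244, 0.0293]
tool_rot: [-0.461, 0.536, -0.536, 0.461]
force: [-1.1, -1.8, -1.1]
finger_gap: 0.702
```

apply_moves([
  [60,-0.02,0,0,0],
  [60,-0.04,0,0,0],
])

```text
t: 29.35
tcp_pos: [0.5819, 0.1257, 0.0293]
tool_rot: [-0.461, 0.536, -0.536, 0.461]
force: [0.7, -1.6, -0.8]
finger_gap: 0.706
```

apply_moves([
  [60,-0.015,0,0,0],
  [60,-0.03,0,0,0],
  [60,-0.03,0,0,0],
])

```text
t: 29.72
tcp_pos: [0.5821, 0.1267, 0.0294]
tool_rot: [-0.461, 0.536, -0.536, 0.461]
force: [-1.0, -1.6, -0.3]
finger_gap: 0.703
```

apply_moves([
  [60,-0.015,0,0,0],
  [60,-0.03,0,0,0],
  [60,-0.03,0,0,0],
])

```text
t: 30.1
tcp_pos: [0.5823, 0.1275, 0.0294]
tool_rot: [-0.461, 0.536, -0.536, 0.461]
force: [-1.2, -0.5, -0.9]
finger_gap: 0.702
```

```bash
python3 - <<'E'
from rackfit import *
report()
E
```

```text
t 30.1 tcp [0.5823 0.1275 0.0294] dock xy 0.09929594106645803 -0.0006633028151396478 F dock -0.6441743833440894 1.1628591633579841 -0.9492524792055346 gap 0.7020248182004282 q [0.0283 0.7738 1.6417 0.0001 0.7261 0.1776]
jaw axis rel dock x -90.00454872332149 
 [[-0.1488  0.      0.9889]
 [-0.9889  0.0001 -0.1488]
 [-0.0001 -1.      0.    ]]
```

apply_moves([
  [60,-0.015,0,0,0],
  [60,-0.03,0,0,0],
  [60,-0.03,0,0,0],
])

```text
t: 30.48
tcp_pos: [0.5825, 0.1284, 0.0294]
tool_rot: [0.461, -0.536, 0.536, -0.461]
force: [0.3, -2.0, -1.3]
finger_gap: 0.7
```

apply_moves([
  [60,-0.015,0,0,0],
  [60,-0.03,0,0,0],
  [60,-0.03,0,0,0],
])

```text
t: 30.85
tcp_pos: [0.5827, 0.1287, 0.0294]
tool_rot: [0.462, -0.536, 0.536, -0.461]
force: [-0.1, -4.6, -0.5]
finger_gap: 0.705
```

Contact: the advance stalled and the force rose to 4.6 N. From here I'll use small steps.

apply_moves([
  [60,-0.01,0,0,0],
  [60,-0.01,0,0,0],
])

```text
t: 31.1
tcp_pos: [0.5827, 0.1288, 0.0295]
tool_rot: [0.462, -0.535, 0.536, -0.461]
force: [0.1, -6.3, -0.4]
finger_gap: 0.701
```

apply_moves([
  [60,-0.01,0,0,0],
  [60,-0.01,0,0,0],
])

```text
t: 31.35
tcp_pos: [0.5828, 0.1288, 0.0295]
tool_rot: [0.462, -0.535, 0.536, -0.461]
force: [-0.2, -6.2, -1.2]
finger_gap: 0.704
```

apply_moves([
  [60,-0.01,0,0,0],
  [60,-0.01,0,0,0],
])

```text
t: 31.6
tcp_pos: [0.5828, 0.1288, 0.0294]
tool_rot: [0.462, -0.535, 0.536, -0.461]
force: [0.6, -7.0, -1.5]
finger_gap: 0.706
```

apply_moves([
  [60,-0.01,0,0,0],
  [60,-0.02,0,0,0],
  [60,-0.02,0,0,0],
])

```text
t: 31.98
tcp_pos: [0.5829, 0.1288, 0.0295]
tool_rot: [0.462, -0.535, 0.536, -0.461]
force: [-0.4, -9.2, 0.4]
finger_gap: 0.708
```

apply_moves([
  [60,-0.005,0,0,0],
  [60,-0.005,0,0,0],
  [60,-0.005,0,0,0],
  [60,-0.005,0,0,0],
  [60,-0.005,0,0,0],
  [60,-0.005,0,0,0],
  [60,-0.005,0,0,0],
  [60,-0.005,0,0,0],
])

```text
t: 32.98
tcp_pos: [0.5829, 0.1289, 0.0295]
tool_rot: [0.462, -0.535, 0.536, -0.461]
force: [-0.4, -9.9, -0.6]
finger_gap: 0.7
```

```bash
python3 - <<'E'
from rackfit import *
import cv2
report()
cv2.imwrite("pics/w20.png",manip.snapshot("wrist")[:,:,::-1]);
E
```

```text
t 32.975 tcp [0.5829 0.1289 0.0295] dock xy 0.10069007880064967 -0.001022420993399116 F dock -9.83924986282133 -1.0634533007451803 -0.5500137900125716 gap 0.6997472239652626 q [ 0.032   0.7746  1.6387 -0.0043  0.7288  0.183 ]
jaw axis rel dock x -89.9158514648739 
 [[-0.1473 -0.0004  0.9891]
 [-0.9891 -0.0029 -0.1473]
 [ 0.0029 -1.      0.    ]]
```

View pics/w20.png

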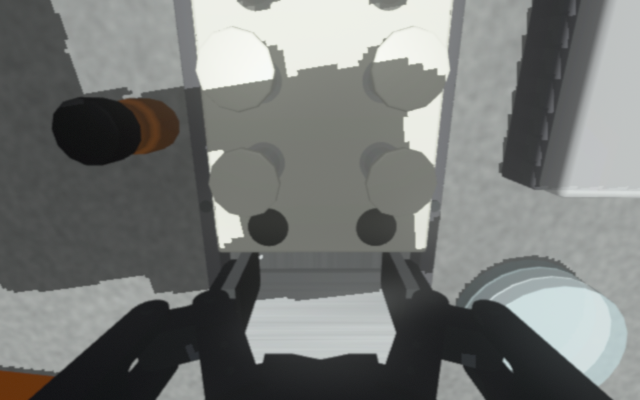

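apply_moves([
  [60,0.03,0,0,0],
  [60,0.06,0,0,0],
  [60,0.1,0,0,0],
  [60,0.3,0,0,0],
  [60,0.8,0,0,0],
  [60,1.2,-0.3,0,0],
  [60,1.2,-1.5,0,0],
  [60,1.2,-3,0,0],
  [60,1.8,-4,0,0],
  [60,3,-4,-1,0],
  [60,4,-4,-2,0],
  [60,4,-4,-2,0],
])

```text
t: 34.52
tcp_pos: [0.5024, 0.0196, 0.1499]
tool_rot: [-0.461, 0.538, -0.536, 0.46]
force: [0.3, -0.2, -0.4]
finger_gap: 0.704
```

```bash
python3 - <<'E'
from rackfit import *
import cv2
report()
s=manip.snapshot("scene")[:,:,::-1];cv2.imwrite("pics/s21f.png",s)
cv2.imwrite("pics/s21.png",cv2.resize(s[140:240,310:440],None,fx=6,fy=6,interpolation=cv2.INTER_CUBIC))
s=manip.snapshot("side")[:,:,::-1];cv2.imwrite("pics/d21f.png",s)
cv2.imwrite("pics/d21.png",cv2.resize(s[200:320,230:370],None,fx=5,fy=5,interpolation=cv2.INTER_CUBIC))
E
```

```text
t 34.525 tcp [0.5024 0.0196 0.1499] dock xy -0.019282191551039322 0.062272768908369115 F dock -0.16930175680360388 -0.30302169789967187 -0.35742058869806076 gap 0.7035266036633094 q [-0.1835  0.489   1.8138 -0.0001  0.8417 -0.0306]
jaw axis rel dock x -90.20366699406398 
 [[-0.1523 -0.003   0.9883]
 [-0.9883  0.0005 -0.1523]
 [-0.     -1.     -0.003 ]]
```

View pics/s21.png

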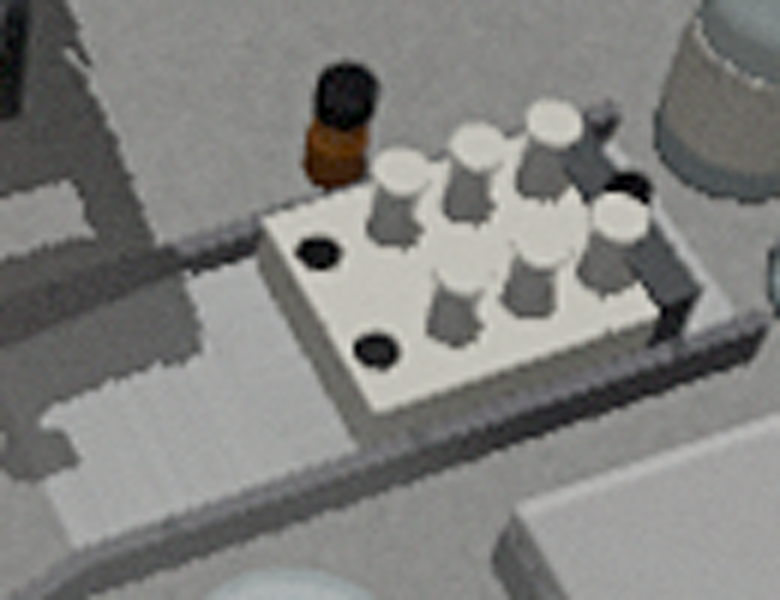

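View pics/d21.png

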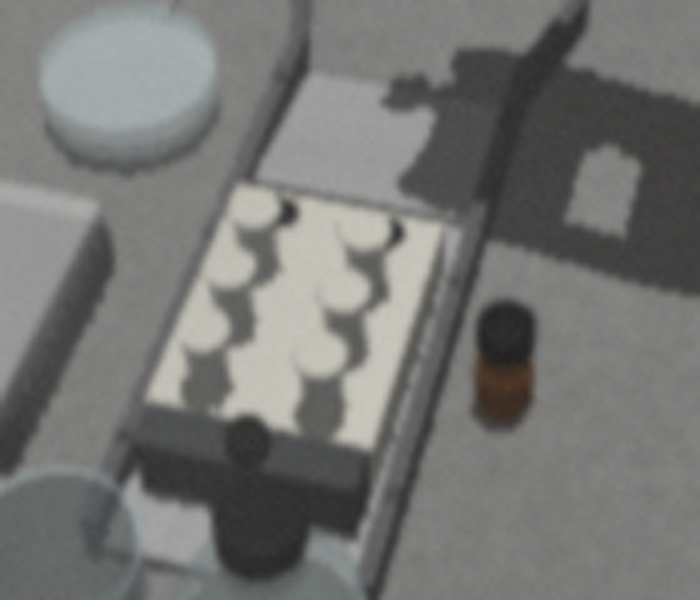

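View pics/s21f.png

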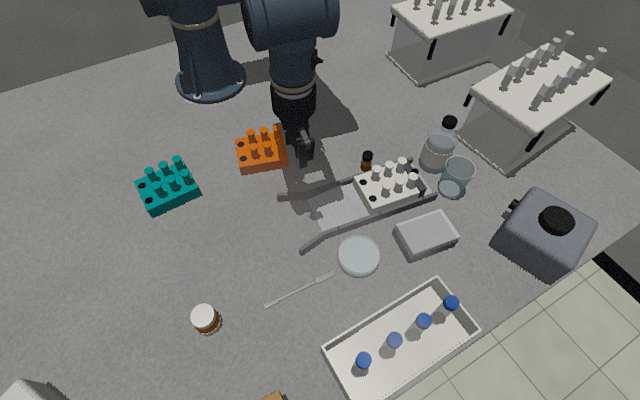

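```bash
python3 - <<'E'
from rackfit import *
c=lambda u,v:(310+u/6,140+v/6); d=lambda u,v:(230+u/5,200+v/5)
rackfit([("scene",(-60,48,43),c(262,222)),("scene",(-60,-48,43),c(376,413)),("scene",(60,-48,43),c(655,322)),("side",(-60,-48,43),d(236,183)),("side",(-60,48,43),d(447,222)),("side",(60,-48,43),d(147,403)),("side",(60,48,43),d(370,448))])
print(p[3]); manip.sign_off()
E
```

```text
rack in dock 0.17141928748645965 -0.0009195204473568461 yaw 0.010393204528687638 res [-0.8 -0.7 -0.7  0.1  0.3 -1.7 -0.4 -0.2 -0.7 -0.  -1.3 -0.4  0.3  0.5]
0.23204933294219282
the job is handed in; nothing more can be done
```

The rack is in the bay, against the end stop and released. I handed the job in at about 34.6 s.

**What I did:**
- I pushed the rack from behind with two open fingers. The first turn to straighten it shifted it sideways, so I nudged it back from the robot's side until it was centred and straight.
- I then slid it up the ramp and over the lip, raising the tool slightly as it climbed. It dropped flat, and I went on in small steps until I felt the stop.
- I pressed at 9–10 N for a little over 1 s, then backed straight off and lifted clear.

**Last checks:**
- **Position:** the camera fit puts the front face at 231.4 mm and the stop at 232.0 mm, so within 1 mm. The finger position at contact gives about 233.5 mm, a 2 mm disagreement that is about the calibration error.
- **Straightness:** the rack is within about 0.01 rad of the dock's direction and about 1 mm off its centre line.
- **Flatness:** I judged this only by eye from the pictures, where it looks flat.
- **Forces:** sliding forces read at the end of each move stayed at or below about 5.6 N, and the highest pressing force read was 9.9 N.
- **Bystanders:** nothing in the final scene picture looks moved. I compared it by eye and did not measure it.

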